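# Refit the dial knob on a bench variable transformer

### The arm

A 6-joint arm with a two-finger parallel gripper is mounted at the origin on the work surface. World frame = base frame: x ahead of the robot, y to its left, z up, the work surface at z = 0. Lengths are in m, angles in rad, forces in N, time in s.
With the tool pointing down it reaches from about 0.35 to 0.775 m from the base axis. Payload 5.5 kg.
Tool frame: the origin (TCP) lies at the very end of the fingers, on their centre line; the grasp point (between the pads) lies 19 mm behind it; x points along the fingers, y is the direction in which the jaws open and shut, and the axes are right-handed (so a half turn about x gives the same grasp; the last joint's range is limited). The gripper opens to 85 mm and grips with 20 to 120 N. Pads are 22 mm wide; open, the fingers measure 114 mm over their backs; the gripper's body (76 mm by 85 mm) begins 54 mm behind the grasp point. The pads swing forward as they close: fully open they stand 13 mm farther back than shut.
Start: joints at [1.126, 0.313, 0.046, 1.304, 0, 1.431], TCP at [0.173, 0.549, 0.231] pointing down, gripper open.
Joint ranges: [-2.76, 2.76], [-0.86, 1.69], [-1.03, 1.26], [-2.2, 2.34], [-1.47, 1.5], [-3.14, 3.14]. Speed limits (rad/s): [2.57, 2.57, 3.14, 3.14, 3.14, 3.14].

### API

Orientations are given as a unit quaternion [w, x, y, z].
In Python, from workcell import env gives the robot as it stands.
- The arm moves only by the tool drive_tool, never from a script. Its argument "plan" is a list that holds one entry, the list of rows, each a list of 7 numbers: the shift along the tool's x, y, z in cm, then the turn, a rotation vector about the tool's x, y, z in degrees, then the opening, from 0 (shut) to 1 (fully open). In form: [[[tx, ty, tz, wx, wy, wz, fingers], ...]]. A call has exactly 5 rows; each row shifts and turns the commanded pose from where the row before left it, along the tool's axes as they then stand; what a row does not reach is not made up. A row lasts 1/12 s, in which the tool goes at most 41.7 mm and 7.16 degrees, less where a joint would pass 70% of its speed; a pose out of reach is approached as far as the arm can. A call with a gripper value outside its range is refused whole. The fingers move at their own pace and stop on an object; "squeeze" is the grip in N (left out, the last holds). Time passes only in rows, so rows that do not move let the fingers close, or fill a call up. It gives the time, the measured TCP pose, the force and the opening at its end, in the units of the state.
- env.get_state(): the state, without advancing time (a new reading comes with each control period).
- env.read_camera(name): name is "scene" or "top" or "wrist"; returns the picture (384x512x3 uint8, red, green, blue); there is no depth.
- env.camera_model(name): a dict with "camera_matrix" (3x3 intrinsics, pixels), "k1" (the pictures are not rectified: a ray, as slopes to the right and down, at radius r is drawn at 1 + k1 r^2 times it, then the intrinsics apply), "camera_from_world" (4x4, takes a point from world to camera coordinates); the wrist camera has in their place "T_tool_cam" (4x4, takes a point from camera to tool coordinates, whose origin is the TCP and whose axes are the tool frame's). Camera axes: x right, y down, z forward; pixel columns grow to the right and rows downward; lengths in m; the calibration is good to about 2 mm. A picture is of the moment at which its call begins: read the wrist's pose just before it. camera_model takes no time and is no camera call.
- env.hand_in(): hands the job in, once; it reports no verdict.
The state is a dict: "clock": time; "joint_pos": joint angles; "qvel": joint speeds; "tau": joint torques, N m; "tcp_pos": TCP position; "orientation": TCP orientation; "wrist_force": force on the tool from outside, world axes, zero at the start; "ft_torque": the same for the moment, N m; "finger_gap": finger opening in m.
Only numpy, scipy, OpenCV 4.12 (cv2) and the standard library are available. Lean on these libraries where they do the work, as an engineer would, in place of code of your own. Each camera call takes 0.05 s, during which the arm holds its last target.

### The job

The dial knob has come off the bench transformer: pick it up, push it onto the D-shaft with its flat lined up until it snaps fully home, then turn it anticlockwise to its stop so that the pointer is at the zero mark, and let go. Feel for the flat with a light touch and never press down on the shaft with more than about 20 N; leave the mouse, the power adapter and the multimeter where they are.

Things in the scene. Friction and masses are not known exactly. Their poses are not given: they have to be found in the camera images.
- knob_grip (a point): Loose black knob, 49 mm tall, 120 g, upright on the bench: hub 33 mm across (0 to 20 mm up), shoulder 42 mm across (to 23 mm), above it a grip bar 36 mm long, 14 mm thick (23 to 49 mm), pinched across the 14 mm. This point: on the axis, 44 mm above the underside, 21 mm above the shoulder. z up, x along the bar to the pointer end.
- knob_seat (a point): Centre of the knob's underside, axes as knob_grip; meets seat when home. From here up: a D-shaped bore of radius 7.5 mm, 13 mm deep, its flat 3.3 mm from the axis on the pointer (x) side (0.08 rad of play either way on the shaft), then on the axis a 5.6 mm wide pilot hole from 13 to 32 mm.
- pointer_tip (a point): Tip of the pointer, a small nose with a white line, 27 mm from the knob's axis along its x; the point is at the height of the underside.
- seat (a point): Centre of the top of the round flange (24 mm across) at the foot of the upright steel shaft, 8 mm above the panel of the fixed transformer (white box 200 x 180 x 110 mm, dial on top), 118 mm above the bench. Its axes are the transformer's (z up) and do not turn with the shaft.
- shaft_tip (a point): Top end of the shaft, 30 mm above seat; axes as seat, not turning. The lower 12 mm of the shaft is the D part: radius 7 mm, flat 2.8 mm from the axis. The upper 18 mm is a round pilot pin 5 mm across, its tip tapered to 2 mm; it goes into the pilot hole at any knob angle and keeps the knob centred before the D part is met.
- catch_spot (a point): Point on the shaft axis 7 mm above seat. Flats not lined up: the knob's underside stops 12 mm above seat. Lined up: it drops on to about here, where a spring catch in the shaft resists until pushed past with 6 to 14 N (more if the knob is held off-angle and rubs); then the knob snaps the rest of the way down.
- zero_mark (a point): The dial's zero: 27 mm from the shaft axis, at seat height, towards the long thick tick on the panel. The pointer tip lies here at zero. The shaft turns stiffly (0.07 N m) from a firm stop at zero through 4.6 rad clockwise seen from above. At zero its flat faces this mark; it was left 0.5 to 2.5 rad clockwise of it, an angle that is not measured.
- float (a joint): How far the shaft with its flange is pushed down into the transformer against its spring (m): 0 free, 1 mm for every 7 N, hard stop at 6 mm.
- mouse: Black computer mouse, 100 x 58 x 32 mm, loose on the bench; origin at the centre of its underside, x along its length. To be left alone.
- adapter: Black power adapter brick, 90 x 45 x 30 mm, loose; origin at the centre of its underside. To be left alone.
- meter: Handheld multimeter lying flat, 150 x 78 x 42 mm, loose; origin at the centre of its underside. To be left alone.
Things that resemble listed ones, but are neither listed nor needed, are in the scene too. Leave any green or yellow look-alike of the part that bears knob_grip alone.

How it is judged:
At the end, for the whole second after the job is handed in: The knob is snapped home on the shaft (its underside within 1.5 mm of the flange and within 2 mm of the axis, tilted less than 0.08 rad), its pointer tip is within 5 mm of the zero mark, and it is at rest and released (z of knob_seat in the frame of seat between -0.002 and 0.0015 m and horizontal distance between knob_seat and seat below 0.002 m and angle between knob_seat's own z axis and vertical below 0.08 rad and horizontal distance between pointer_tip and zero_mark below 0.005 m and linear speed of knob below 0.01 m/s); the robot touches nothing.
It fails at once if the shaft is pressed down too hard (pushed in by more than 3.6 mm, 25 N) (value of joint float above 0.0036 m).
It fails at once if the mouse is moved by more than 15 mm (distance of mouse from where it was at the start of the episode above 0.015 m).
It fails at once if the adapter is moved by more than 15 mm (distance of adapter from where it was at the start of the episode above 0.015 m).
It fails at once if the multimeter is moved by more than 15 mm (distance of meter from where it was at the start of the episode above 0.015 m).
It also fails if it takes over 72 s, if anything falls off the work surface, if the arm or the gripper's body presses on something with over 40 N, if the wrist force passes 120 N, or if a joint passes its speed limit or range.

## Working session

There is one attempt and no reset: what is moved stays moved. The work goes in short steps, Python scripts to look and compute and a tool call to move; the robot and the scene stay as the last step left them, time stands still between calls to the robot, and variables do not carry over. Pictures are saved under pics/ and viewed, and the job is handed in when it is done.

Besides the shell and the picture viewer there is one more tool, called after "Emit:" as name(argument=value, ...), one argument or row to a line, values as JSON. drive_tool: Moves the arm, as the interface text tells. Its arguments: {"type":"object","properties":{"plan":{"type":"array","items":{"type":"array","items":{"type":"array","items":{"type":"number"}}}},"squeeze":{"type":"number"}},"required":["plan"]}

```bash
ls; mkdir -p pics
python3 - <<'E'
from workcell import env
import cv2,numpy as np
s=env.get_state(); print({k:np.round(v,4).tolist() for k,v in s.items()})
for n in("scene","top","wrist"):
    im=env.read_camera(n); cv2.imwrite(f"pics/a_{n}.png",im[:,:,::-1])
    m=env.camera_model(n); print(n,{k:np.round(v,4).tolist() for k,v in m.items()})
E
```

```text
pics
{'clock': 0.0, 'joint_pos': [1.1264, 0.314, 0.045, 1.3036, -0.0, 1.4312], 'qvel': [0.0005, -0.0016, 0.0008, 0.0004, 0.0005, 0.0011], 'tau': [0.0009, -48.0623, 29.8535, 0.0194, -0.0001, 0.0], 'tcp_pos': [0.1723, 0.548, 0.2304], 'orientation': [0.6987, 0.1067, 0.6991, -0.108], 'wrist_force': [-0.5098, -1.175, -0.3847], 'ft_torque': [0.0027, 0.001, 0.0292], 'finger_gap': 0.0856}
scene {'camera_matrix': [[377.2884, 0.0, 258.0263], [0.0, 377.2884, 195.9209], [0.0, 0.0, 1.0]], 'k1': 0.0214, 'camera_from_world': [[0.2437, 0.9698, -0.013, -0.1306], [0.5544, -0.1503, -0.8186, -0.2741], [-0.7958, 0.1922, -0.5743, 1.3678], [0.0, 0.0, 0.0, 1.0]]}
top {'camera_matrix': [[477.0901, 0.0, 252.6105], [0.0, 477.0901, 193.1208], [0.0, 0.0, 1.0]], 'k1': -0.0267, 'camera_from_world': [[0.0026, -1.0, 0.0035, -0.0472], [-0.9987, -0.0028, -0.0511, 0.6086], [0.0511, -0.0034, -0.9987, 1.2777], [0.0, 0.0, 0.0, 1.0]]}
wrist {'camera_matrix': [[308.4093, 0.0, 252.1134], [0.0, 308.4093, 193.511], [0.0, 0.0, 1.0]], 'k1': -0.0318, 'T_tool_cam': [[-0.0005, -0.2894, 0.9572, -0.1428], [1.0, 0.0001, 0.0006, 0.0012], [-0.0003, 0.9572, 0.2894, -0.0744], [0.0, 0.0, 0.0, 1.0]]}
```

View pics/a_scene.png

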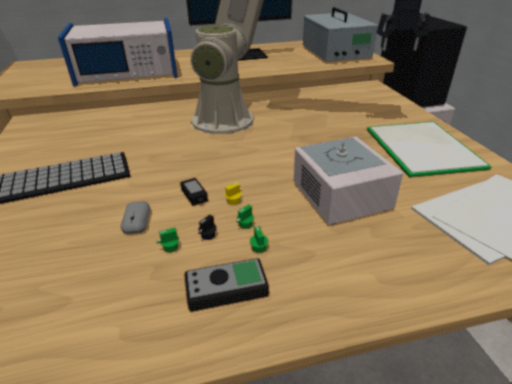

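View pics/a_top.png

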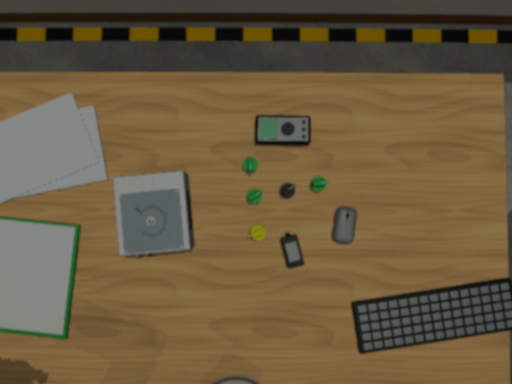

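View pics/a_wrist.png

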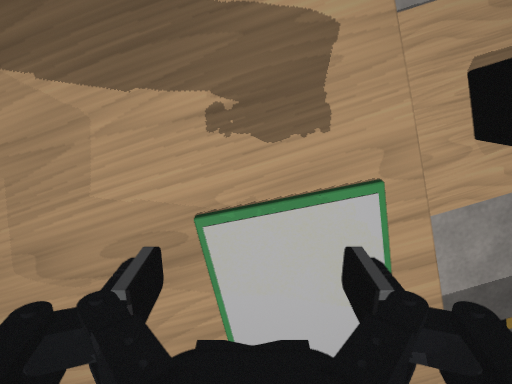

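The top view has the black knob at about (288,190), with green and yellow look-alikes around it, and the transformer dial at about (151,220). The scene view agrees, with the knob at (207,227) and the dial at (343,153). Next I'll zoom in and measure.

```bash
cat > h.py <<'E'
import numpy as np,cv2
from workcell import env
from scipy.spatial.transform import Rotation as R
def Rq(q): return R.from_quat([q[1],q[2],q[3],q[0]]).as_matrix()
def cam(n,s=None):
    m=env.camera_model(n); K=np.array(m["camera_matrix"]);k1=m["k1"]
    if n=="wrist":
        T=np.eye(4);T[:3,:3]=Rq(s["orientation"]);T[:3,3]=s["tcp_pos"]
        T=T@np.array(m["T_tool_cam"])
    else: T=np.linalg.inv(np.array(m["camera_from_world"]))
    return K,k1,T
def ray(c,uv):
    K,k1,T=c
    p=cv2.undistortPoints(np.array(uv,float).reshape(1,1,2),K,np.array([k1,0,0,0.]))[0,0]
    d=T[:3,:3]@np.array([p[0],p[1],1]); return T[:3,3],d
def onz(c,uv,z):
    o,d=ray(c,uv); return o+d*(z-o[2])/d[2]
def proj(c,P):
    K,k1,T=c; Ti=np.linalg.inv(T)
    return cv2.projectPoints(np.array(P,float).reshape(-1,1,3),cv2.Rodrigues(Ti[:3,:3])[0],Ti[:3,3],K,np.array([k1,0,0,0.]))[0].reshape(-1,2)
def tri(cs,uvs):
    A=np.zeros((3,3));b=np.zeros(3)
    for c,uv in zip(cs,uvs):
        o,d=ray(c,uv);d/=np.linalg.norm(d);M=np.eye(3)-np.outer(d,d);A+=M;b+=M@o
    return np.linalg.solve(A,b)
def crop(im,x,y,w,h,f,name):
    c=im[y:y+h,x:x+w]; cv2.imwrite(name,cv2.resize(c,None,fx=f,fy=f,interpolation=cv2.INTER_CUBIC))
E
python3 - <<'E'
from h import *
t=cv2.imread("pics/a_top.png");s=cv2.imread("pics/a_scene.png")
a=cv2.resize(t[165:265,105:205],None,fx=4,fy=4,interpolation=2);b=cv2.resize(t[165:215,263:313],None,fx=8,fy=8,interpolation=2)
cv2.imwrite("pics/b1.png",np.hstack([a,b]))
a=cv2.resize(s[120:220,290:410],None,fx=4,fy=4,interpolation=2);b=cv2.resize(s[207:247,185:225],None,fx=10,fy=10,interpolation=2)
cv2.imwrite("pics/b2.png",np.hstack([a[:,:400],b]))
ct=cam("top");cs=cam("scene")
print("knob",onz(ct,(288,190),.045),onz(cs,(207,220),.045))
print("tip",tri([ct,cs],[(151,220),(343,145)]))
print(onz(ct,(151,220),.148))
E
```

```text
knob [ 0.61580721 -0.13926928  0.045     ] [ 0.61901231 -0.13503873  0.045     ]
tip [0.53723527 0.20662585 0.13877909]
[0.53598055 0.20135367 0.148     ]
```

View pics/b1.png

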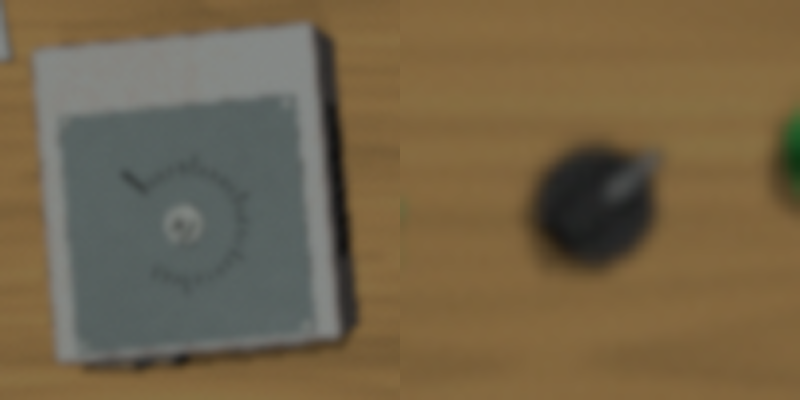

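View pics/b2.png

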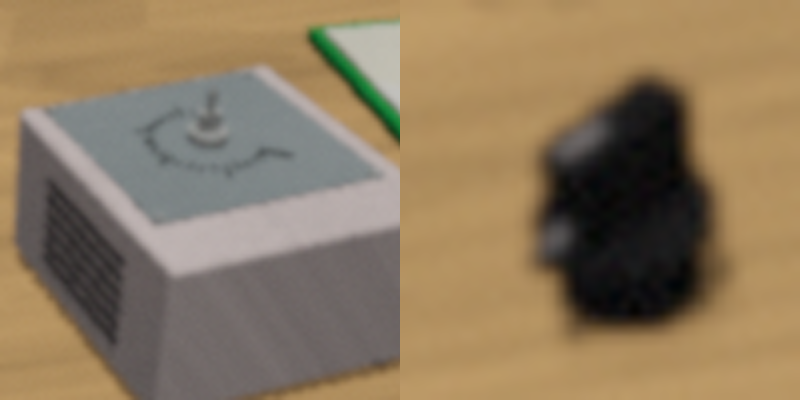

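The long tick lies up and left of the dial centre in the top view, at about (136–141, 208–212). The knob's white pointer line goes up and right to about (295,184.5). Next is the tool geometry, then a wrist look at the dial.

```bash
cat >> h.py <<'E'
def yaw(v): return np.degrees(np.arctan2(v[1],v[0]))
def go(pos,zy=None):
    """shift in tool axes (cm), turn about tool x (deg, bar/tool-z to world yaw zy), and tilt error"""
    s=env.get_state();M=Rq(s["orientation"]);d=M.T@(np.array(pos)-s["tcp_pos"])*100
    print("clock",round(s["clock"],2),"tcp",np.round(s["tcp_pos"],4),"yaw z",round(yaw(M[:,2]),2),"toolx",np.round(M[:,0],4),"j",np.round(s["joint_pos"],2))
    e=M.T@np.array([0,0,-1.]) # desired tool x in the tool frame
    print("shift cm",np.round(d,2),"tilt fix deg (y,z)",np.round(np.degrees([-e[2],e[1]]),2))
    if zy is not None:
        print("turn about tool x",round((-(zy-yaw(M[:,2]))+180)%360-180,2))
    print("F",np.round(s["wrist_force"],2),"gap",round(s["finger_gap"],4))
E
python3 - <<'E'
from h import *
ct=cam("top");cs=cam("scene")
o=onz(ct,(150.6,221.3),.118);k=onz(ct,(138,210),.11);print(o,k,yaw(k-o))
go([.53,.20,.25],0)
E
```

```text
[0.53257059 0.20858602 0.118     ] [0.56071605 0.24231814 0.11      ] 50.159009222324684
clock 0.15 tcp [0.1724 0.5481 0.2306] yaw z -17.46 toolx [-6.0e-04 -1.3e-03 -1.0e+00] j [1.13 0.31 0.05 1.3  0.   1.43]
shift cm [ -1.92 -22.48  44.56] tilt fix deg (y,z) [-0.01  0.08]
turn about tool x -17.46
F [-0.04 -0.09  0.58] gap 0.0855
```

Emit:
drive_tool(
  plan=[
    [[-0.13, -1.5, 3.0, 0, 0, 0, 1], [-0.13, -1.5, 3.0, 0, 0, 0, 1], [-0.13, -1.5, 3.0, 0, 0, 0, 1], [-0.13, -1.5, 3.0, 0, 0, 0, 1], [-0.13, -1.5, 3.0, 0, 0, 0, 1]],
  ],
)

```text
clock: 0.57
tcp_pos: [0.2937, 0.4307, 0.2376]
orientation: [0.699, 0.107, 0.699, -0.107]
wrist_force: [0.7, -0.6, -0.5]
finger_gap: 0.0858
```

Emit:
drive_tool(
  plan=[
    [[-0.13, -1.5, 3.0, 0, 0, 0, 1], [-0.13, -1.5, 3.0, 0, 0, 0, 1], [-0.13, -1.5, 3.0, 0, 0, 0, 1], [-0.13, -1.5, 3.0, 0, 0, 0, 1], [-0.13, -1.5, 3.0, 0, 0, 0, 1]],
  ],
)

```text
clock: 0.98
tcp_pos: [0.4145, 0.314, 0.2442]
orientation: [0.699, 0.107, 0.699, -0.107]
wrist_force: [0.3, 0.0, 1.0]
finger_gap: 0.0857
```

Emit:
drive_tool(
  plan=[
    [[-0.13, -1.5, 3.0, 0, 0, 0, 1], [-0.13, -1.5, 3.0, 0, 0, 0, 1], [-0.13, -1.5, 3.0, 0, 0, 0, 1], [-0.13, -1.5, 3.0, 0, 0, 0, 1], [-0.13, -1.5, 2.5, 0, 0, 0, 1]],
  ],
)

```text
clock: 1.4
tcp_pos: [0.531, 0.1987, 0.2504]
orientation: [0.699, 0.108, 0.699, -0.108]
wrist_force: [0.8, -0.7, -0.1]
finger_gap: 0.0851
```

Emit:
drive_tool(
  plan=[
    [[0, 0, 0, 0, 0, 0, 1], [0, 0, 0, 0, 0, 0, 1], [0, 0, 0, 0, 0, 0, 1], [0, 0, 0, 0, 0, 0, 1], [0, 0, 0, 0, 0, 0, 1]],
  ],
)

```text
clock: 1.82
tcp_pos: [0.5286, 0.2013, 0.2509]
orientation: [0.699, 0.107, 0.699, -0.107]
wrist_force: [-0.3, -0.1, 0.1]
finger_gap: 0.0855
```

Run:
```python
from h import *
go([.53,.20,.25],0)
s=env.get_state();im=env.read_camera("wrist")[:,:,::-1];cv2.imwrite("pics/c_wrist.png",im);np.savez("c.npz",p=s["tcp_pos"],o=s["orientation"])
c=cam("wrist",s);uv=proj(c,[.5345,.206,.118])[0];print(uv)
x,y=[int(v) for v in uv];crop(im,x-60,y-50,120,100,6,"pics/c_crop.png")
```

```text
clock 1.82 tcp [0.5286 0.2013 0.2509] yaw z -17.37 toolx [-2.e-04  2.e-04 -1.e+00] j [0.22 0.29 0.06 1.34 0.   0.52]
shift cm [ 0.09 -0.09  0.17] tilt fix deg (y,z) [-0.02 -0.01]
turn about tool x -17.37
F [-0.3  -0.06  0.09] gap 0.0855
[257.31047121 188.60277796]
```

View pics/c_wrist.png

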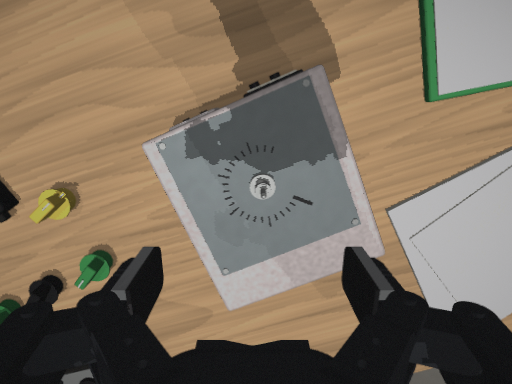

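View pics/c_crop.png

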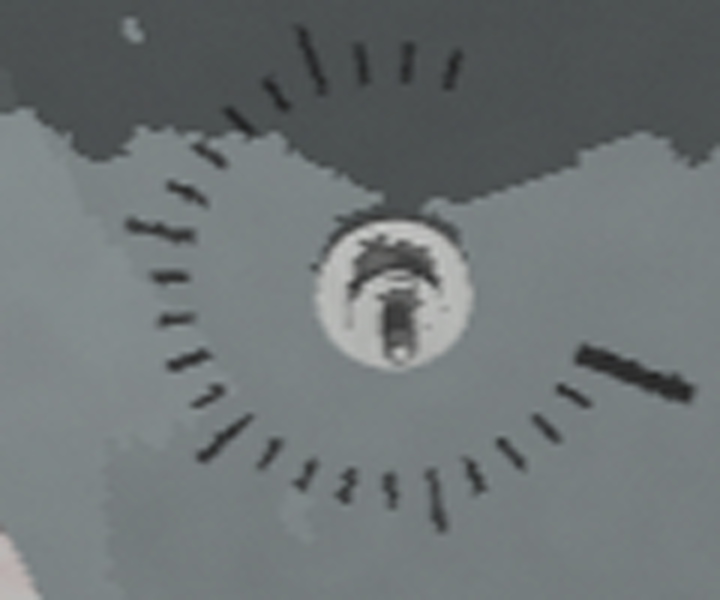

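The wrist view shows the flange disc at about (263,187), the pin tip at (264,197), and the long thick tick at (294–312, 197–204). I'll measure these and look closer for the flat.

```bash
cat > meas.py <<'E'
from h import *
def dial(f,npz,x,y,r=22):
    z=np.load(npz);s=dict(tcp_pos=z["p"],orientation=z["o"]);c=cam("wrist",s)
    im=cv2.imread(f);g=im.min(2)
    m=(g>165).astype(np.uint8);mm=np.zeros_like(m);cv2.circle(mm,(x,y),r,1,-1);m&=mm
    cn=max(cv2.findContours(m,0,2)[0],key=cv2.contourArea);h=cv2.convexHull(cn)
    e=cv2.fitEllipse(h);print("flange ellipse",e);o=onz(c,e[0],.118);print("flange",o,"hull mm pts diam",2*np.median([np.linalg.norm(onz(c,p[0],.118)-o) for p in h]))
    return c,o,im
E
python3 - <<'E'
from meas import *
c,o,im=dial("pics/c_wrist.png","c.npz",263,187)
g=cv2.cvtColor(im,cv2.COLOR_BGR2GRAY)
roi=np.zeros_like(g);cv2.circle(roi,(303,200),14,255,-1)
m=((g<60)&(roi>0)).astype(np.uint8);cn=max(cv2.findContours(m,0,2)[0],key=cv2.contourArea)
pts=np.argwhere(m)[:,::-1]
w=np.array([onz(c,p,.11) for p in cn[:,0]]);print("tick",len(cn),w.mean(0)); d=w-o
print("tick yaw",yaw(w.mean(0)-o),"radii",np.hypot(d[:,0],d[:,1]).min(),np.hypot(d[:,0],d[:,1]).max())
cc,sv,vt=np.linalg.svd((w-w.mean(0))[:,:2]);print("tick own axis",yaw(vt[0]))
print("tip @.148",onz(c,(197+402/6,138+352/6),.148))
E
```

```text
flange ellipse ((262.0477294921875, 186.74696350097656), (23.965776443481445, 24.370044708251953), 97.7219467163086)
flange [0.53409996 0.21072102 0.118     ] hull mm pts diam 0.022847019300257843
tick 27 [0.56070038 0.24385816 0.11      ]
tick yaw 51.24468336709992 radii 0.03272043013951436 0.051900096952993094
tick own axis 51.03985718444119
tip @.148 [0.53454312 0.21130474 0.148     ]
```

Emit:
drive_tool(
  plan=[
    [[1.5, 0.2, 0.7, 0, 0, 0, 1], [1.5, 0.2, 0.7, 0, 0, 0, 1], [1.5, 0.2, 0.5, 0, 0, 0, 1], [1.5, 0, 0.3, 0, 0, 0, 1], [0, 0, 0, 0, 0, 0, 1]],
  ],
)

```text
clock: 2.28
tcp_pos: [0.5506, 0.1998, 0.1877]
orientation: [0.697, 0.106, 0.701, -0.108]
wrist_force: [-0.1, -0.8, -0.2]
finger_gap: 0.086
```

Emit:
drive_tool(
  plan=[
    [[0, 0, 0, 0, 0, 0, 1], [0, 0, 0, 0, 0, 0, 1], [0, 0, 0, 0, 0, 0, 1], [0, 0, 0, 0, 0, 0, 1], [0, 0, 0, 0, 0, 0, 1]],
  ],
)

```text
clock: 2.7
tcp_pos: [0.5527, 0.1997, 0.1918]
orientation: [0.699, 0.108, 0.698, -0.107]
wrist_force: [-1.7, -1.1, -0.0]
finger_gap: 0.0849
```

Run:
```python
from h import *
go([.5343,.2109,.19],0)
s=env.get_state();im=env.read_camera("wrist")[:,:,::-1];cv2.imwrite("pics/d_wrist.png",im);np.savez("d.npz",p=s["tcp_pos"],o=s["orientation"])
c=cam("wrist",s);uv=proj(c,[.5343,.2109,.118])[0];print(uv)
x,y=[int(v) for v in uv];crop(im,x-30,y-25,60,50,12,"pics/d_crop.png")
from meas import dial
dial("pics/d_wrist.png","d.npz",x,y,26)
```

```text
clock 2.7 tcp [0.5527 0.1997 0.1918] yaw z -17.45 toolx [ 1.6e-03  4.0e-04 -1.0e+00] j [0.21 0.35 0.   1.22 0.   0.51]
shift cm [ 0.18  0.52 -2.09] tilt fix deg (y,z) [ 0.08 -0.05]
turn about tool x -17.45
F [-1.67 -1.11 -0.05] gap 0.0849
[257.35950105 177.46519506]Traceback (most recent call last):
  File "<stdin>", line 7, in <module>
  File "meas.py", line 6, in dial
    cn=max(cv2.findContours(m,0,2)[0],key=cv2.contourArea);h=cv2.convexHull(cn)
ValueError: max() iterable argument is empty
```

View pics/d_crop.png

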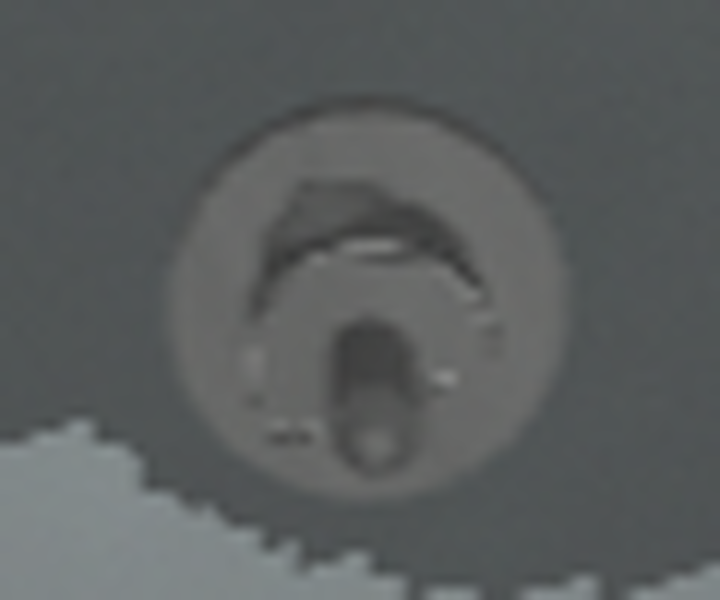

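Run:
```python
from h import *
im=cv2.imread("pics/d_wrist.png");g=cv2.cvtColor(im,6)[150:202,230:286].astype(float)
g=np.clip((g-50)*255/90,0,255).astype(np.uint8);a=cv2.resize(g,None,fx=11,fy=11,interpolation=cv2.INTER_LANCZOS4)
cv2.imwrite("pics/d2.png",a)
# expected outlines
z=np.load("d.npz");c=cam("wrist",dict(tcp_pos=z["p"],orientation=z["o"]))
ax=np.array([.5343,.2109,.118])
# flange centre refine: edge-circle
e=onz(c,(257.8,177.2),.118);print(e)
```

```text
[0.53420708 0.21126168 0.118     ]
```

View pics/d2.png

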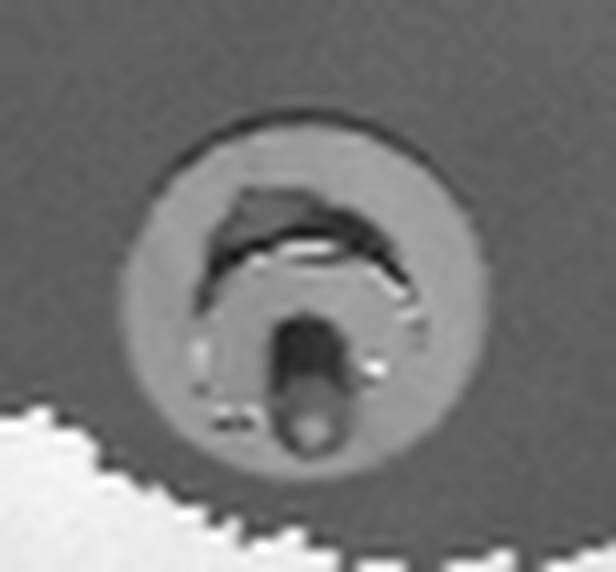

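The flat's chord runs roughly from (415,325) to (240,425) in that crop, so the flat faces a world yaw of about 13° ± 10°, which is 0.66 rad clockwise of the zero at 51° and inside the stated range. Next I'll move to view the knob.

Run:
```python
from h import *
go([.617,-.137,.19],-52)
```

```text
clock 2.75 tcp [0.5526 0.1996 0.1916] yaw z -17.46 toolx [ 1.3e-03  4.0e-04 -1.0e+00] j [0.21 0.35 0.   1.22 0.   0.51]
shift cm [  0.16 -30.18  16.24] tilt fix deg (y,z) [ 0.07 -0.04]
turn about tool x 34.54
F [-0.36  0.    0.22] gap 0.0857
```

Emit:
drive_tool(
  plan=[
    [[0, -3, 1.62, 0, 0, 0, 1], [0, -3, 1.62, 0, 0, 0, 1], [0, -3, 1.62, 0, 0, 0, 1], [0, -3, 1.62, 0, 0, 0, 1], [0, -3, 1.62, 0, 0, 0, 1]],
  ],
)

```text
clock: 3.17
tcp_pos: [0.5848, 0.0307, 0.1912]
orientation: [0.699, 0.107, 0.699, -0.107]
wrist_force: [0.1, -0.2, -0.2]
finger_gap: 0.0854
```

Emit:
drive_tool(
  plan=[
    [[0, -3, 1.62, 0, 0, 0, 1], [0, -3, 1.62, 0, 0, 0, 1], [0, -3, 1.62, 0, 0, 0, 1], [0, -3, 1.62, 0, 0, 0, 1], [0, -3, 1.62, 0, 0, 0, 1]],
  ],
)

```text
clock: 3.58
tcp_pos: [0.617, -0.1371, 0.1912]
orientation: [0.699, 0.107, 0.699, -0.107]
wrist_force: [1.3, -0.8, 0.2]
finger_gap: 0.0853
```

Emit:
drive_tool(
  plan=[
    [[0, 0, 0, 6.9, 0, 0, 1], [0, 0, 0, 6.9, 0, 0, 1], [0, 0, 0, 6.9, 0, 0, 1], [0, 0, 0, 6.9, 0, 0, 1], [0, 0, 0, 6.9, 0, 0, 1]],
  ],
)

```text
clock: 4.0
tcp_pos: [0.6169, -0.1357, 0.191]
orientation: [0.635, 0.312, 0.635, -0.312]
wrist_force: [0.1, 0.0, 0.4]
finger_gap: 0.0852
```

Emit:
drive_tool(
  plan=[
    [[0, 0, 0, 0, 0, 0, 1], [0, 0, 0, 0, 0, 0, 1], [0, 0, 0, 0, 0, 0, 1], [0, 0, 0, 0, 0, 0, 1], [0, 0, 0, 0, 0, 0, 1]],
  ],
)

```text
clock: 4.42
tcp_pos: [0.6169, -0.1353, 0.1909]
orientation: [0.636, 0.309, 0.636, -0.309]
wrist_force: [-0.6, -0.0, 0.4]
finger_gap: 0.0849
```

Run:
```python
from h import *
go([.617,-.137,.19],-52)
s=env.get_state();im=env.read_camera("wrist")[:,:,::-1];cv2.imwrite("pics/e_wrist.png",im);np.savez("e.npz",p=s["tcp_pos"],o=s["orientation"])
c=cam("wrist",s);uv=proj(c,[.617,-.137,.03])[0];print(uv)
x,y=[int(v) for v in uv];print(x-50,y-40);crop(im,x-50,y-40,100,80,8,"pics/e_crop.png")
```

```text
clock 4.42 tcp [ 0.6169 -0.1353  0.1909] yaw z -51.88 toolx [ 1.e-04  0.e+00 -1.e+00] j [-0.34  0.44  0.13  1.26  0.    0.56]
shift cm [ 0.09 -0.1   0.14] tilt fix deg (y,z) [ 0.   -0.01]
turn about tool x 0.12
F [-0.55 -0.04  0.44] gap 0.0849
[250.37439599 179.01833447]
200 139
```

View pics/e_wrist.png

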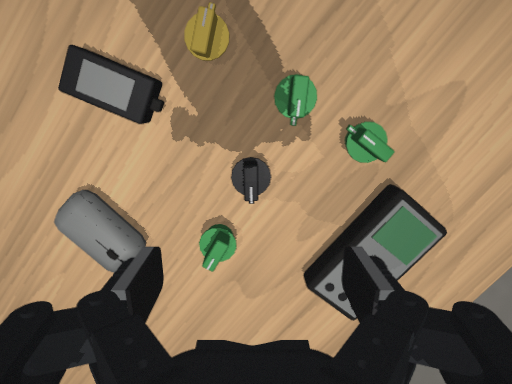

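View pics/e_crop.png

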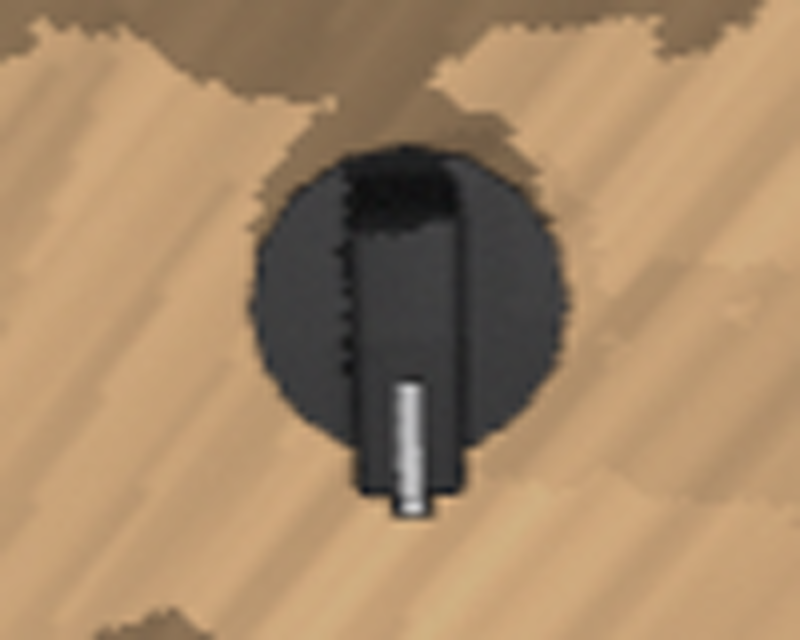

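The black knob is at about (251,180), pointer straight down in the image and almost lined up with the tool's z. I'll compute its axis from the shoulder disc and from the bar top.

Run:
```python
from h import *
z=np.load("e.npz");s=dict(tcp_pos=z["p"],orientation=z["o"]);c=cam("wrist",s)
im=cv2.imread("pics/e_wrist.png");x0,y0=200,139
g=im[y0:y0+80,x0:x0+100]
m=(g.max(2)<75).astype(np.uint8);n,l,st,ce=cv2.connectedComponentsWithStats(m);k=1+np.argmax(st[1:,4]);cn=max(cv2.findContours((l==k).astype(np.uint8),0,1)[0],key=cv2.contourArea)[:,0]+[x0,y0]
w=np.array([onz(c,p,.023) for p in cn]);M=Rq(s["orientation"])
t=(w-s["tcp_pos"])@M  # tool coords
# arc points: left/right sides of the disc
sel=abs(t[:,1]-np.median(t[:,1]))>.010
q=t[sel][:,1:];A=np.c_[2*q,np.ones(len(q))];sol=np.linalg.lstsq(A,(q**2).sum(1),rcond=None)[0]
r=np.sqrt(sol[2]+sol[0]**2+sol[1]**2);print("disc tool yz",sol[:2],"r",r)
sh=s["tcp_pos"]+M@np.array([0,sol[0],sol[1]]);print("axis disc",sh[:2])
for v in (230,490):
    print("bar end",v,onz(c,(x0+411/8,y0+v/8),.049))
b=(onz(c,(x0+411/8,y0+230/8),.049)+onz(c,(x0+411/8,y0+490/8),.049))/2;print("axis bar",b)
a1,a2=onz(c,(x0+407/8,y0+390/8),.049),onz(c,(x0+413/8,y0+490/8),.049);print("line yaw",yaw(a2-a1))
e=[yaw(onz(c,(x0+u2/8,y0+470/8),.049)-onz(c,(x0+u1/8,y0+240/8),.049)) for u1,u2 in((354,357),(461,465))];print("edge yaws",e)
go([*sh[:2],.1],-51)
```

```text
disc tool yz [-0.0008493   0.00028894] r 0.0197428558602371
axis disc [ 0.6163728  -0.13602177]
bar end 230 [ 0.60813875 -0.12399796  0.049     ]
bar end 490 [ 0.62797353 -0.1493005   0.049     ]
axis bar [ 0.61805614 -0.13664923  0.049     ]
line yaw -48.62806610242904
edge yaws [np.float64(-51.554508390188246), np.float64(-50.597050366591255)]
clock 4.47 tcp [ 0.6169 -0.1353  0.1908] yaw z -51.9 toolx [ 1.e-04  0.e+00 -1.e+00] j [-0.34  0.44  0.13  1.26  0.    0.56]
shift cm [ 9.08 -0.09  0.03] tilt fix deg (y,z) [ 0.   -0.01]
turn about tool x -0.9
F [0.77 0.3  0.5 ] gap 0.0853
```

Emit:
drive_tool(
  plan=[
    [[2, -0.08, 0.08, -0.8, 0, 0, 0.6], [3, 0, 0, 0, 0, 0, 0.6], [3, 0, 0, 0, 0, 0, 0.6], [3, 0, 0, 0, 0, 0, 0.6], [2, 0, 0, 0, 0, 0, 0.6]],
  ],
)

```text
clock: 4.88
tcp_pos: [0.6153, -0.1359, 0.0579]
orientation: [0.637, 0.305, 0.639, -0.305]
wrist_force: [-0.5, -0.3, -0.7]
finger_gap: 0.0513
```

Emit:
drive_tool(
  plan=[
    [[1.5, 0, 0, 0, 0, 0, 0.6], [1.0, 0, 0, 0, 0, 0, 0.6], [0.5, 0, 0, 0, 0, 0, 0.6], [0, 0, 0, 0, 0, 0, 0.6], [0, 0, 0, 0, 0, 0, 0.6]],
  ],
)

```text
clock: 5.3
tcp_pos: [0.6172, -0.1366, 0.0315]
orientation: [0.638, 0.305, 0.637, -0.305]
wrist_force: [-0.2, -0.5, 0.4]
finger_gap: 0.0512
```

Run:
```python
from h import *
go([.617,-.1363,.027],-51)
```

```text
clock 5.3 tcp [ 0.6172 -0.1366  0.0315] yaw z -51.15 toolx [ 1.e-03 -2.e-04 -1.e+00] j [-0.34  0.54 -0.11  0.92  0.    0.55]
shift cm [ 0.45 -0.   -0.04] tilt fix deg (y,z) [ 0.04 -0.03]
turn about tool x -0.15
F [-0.15 -0.5   0.37] gap 0.0512
```

Emit:
drive_tool(
  plan=[
    [[0.45, 0, 0, 0, 0, 0, 0.6], [0, 0, 0, 0, 0, 0, 0.2], [0, 0, 0, 0, 0, 0, 0], [0, 0, 0, 0, 0, 0, 0], [0, 0, 0, 0, 0, 0, 0]],
  ],
  squeeze=60,
)

```text
clock: 5.72
tcp_pos: [0.6171, -0.1365, 0.027]
orientation: [0.638, 0.305, 0.637, -0.305]
wrist_force: [-0.5, 0.8, 3.7]
finger_gap: 0.0132
```

Emit:
drive_tool(
  plan=[
    [[0, 0, 0, 0, 0, 0, 0], [0, 0, 0, 0, 0, 0, 0], [0, 0, 0, 0, 0, 0, 0], [0, 0, 0, 0, 0, 0, 0], [0, 0, 0, 0, 0, 0, 0]],
  ],
)

```text
clock: 6.13
tcp_pos: [0.6171, -0.1365, 0.0269]
orientation: [0.638, 0.305, 0.637, -0.305]
wrist_force: [-1.6, -0.6, 5.8]
finger_gap: 0.0124
```

Run:
```python
from h import *
go([.5342,.2109,.215],13)
```

```text
clock 6.13 tcp [ 0.6171 -0.1365  0.0269] yaw z -51.16 toolx [ 1.e-03 -2.e-04 -1.e+00] j [-0.34  0.55 -0.12  0.91  0.    0.55]
shift cm [-18.82  15.34 -32.24] tilt fix deg (y,z) [ 0.05 -0.04]
turn about tool x -64.16
F [-1.55 -0.59  5.76] gap 0.0124
```

Emit:
drive_tool(
  plan=[
    [[-1, 0, 0, 0, 0, 0, 0], [-3, 0, 0, 0, 0, 0, 0], [-4, 0, 0, 0, 0, 0, 0], [-4, 0, 0, 0, 0, 0, 0], [-4, 0, 0, 0, 0, 0, 0]],
  ],
)

```text
clock: 6.55
tcp_pos: [0.6158, -0.1361, 0.1875]
orientation: [0.637, 0.305, 0.638, -0.305]
wrist_force: [1.4, -0.7, -1.5]
finger_gap: 0.0129
```

Emit:
drive_tool(
  plan=[
    [[-2.8, 0, 0, 0, 0, 0, 0], [0, 1.53, -3.22, 0, 0, 0, 0], [0, 1.53, -3.22, 0, 0, 0, 0], [0, 1.53, -3.22, 0, 0, 0, 0], [0, 1.53, -3.22, 0, 0, 0, 0]],
  ],
)

```text
clock: 6.97
tcp_pos: [0.5827, 0.0033, 0.2144]
orientation: [0.637, 0.306, 0.638, -0.306]
wrist_force: [1.1, 0.3, -0.8]
finger_gap: 0.0127
```

Emit:
drive_tool(
  plan=[
    [[0, 1.53, -3.22, 0, 0, 0, 0], [0, 1.53, -3.22, 0, 0, 0, 0], [0, 1.53, -3.22, 0, 0, 0, 0], [0, 1.53, -3.22, 0, 0, 0, 0], [0, 0, 0, -6, 0, 0, 0]],
  ],
)

```text
clock: 7.38
tcp_pos: [0.5479, 0.1465, 0.2144]
orientation: [0.653, 0.27, 0.655, -0.269]
wrist_force: [0.5, -0.4, -1.2]
finger_gap: 0.0126
```

Emit:
drive_tool(
  plan=[
    [[0, 0, 0, -7, 0, 0, 0], [0, 0, 0, -7, 0, 0, 0], [0, 0, 0, -7, 0, 0, 0], [0, 0, 0, -7, 0, 0, 0], [0, 0, 0, -7, 0, 0, 0]],
  ],
)

```text
clock: 7.8
tcp_pos: [0.55, 0.141, 0.2142]
orientation: [0.704, 0.06, 0.705, -0.06]
wrist_force: [0.1, -0.4, -1.2]
finger_gap: 0.0129
```

Emit:
drive_tool(
  plan=[
    [[0, 0, 0, -7, 0, 0, 0], [0, 0, 0, -7, 0, 0, 0], [0, 0, 0, -5, 0, 0, 0], [0, 0, 0, 0, 0, 0, 0], [0, 0, 0, 0, 0, 0, 0]],
  ],
)

```text
clock: 8.22
tcp_pos: [0.5502, 0.1409, 0.2142]
orientation: [0.705, -0.054, 0.705, 0.054]
wrist_force: [-0.7, -0.2, -1.9]
finger_gap: 0.0128
```

Run:
```python
from h import *
go([.5342,.2109,.215],13)
s=env.get_state();im=env.read_camera("wrist")[:,:,::-1];cv2.imwrite("pics/f_wrist.png",im);np.savez("f.npz",p=s["tcp_pos"],o=s["orientation"])
c=cam("wrist",s);uv=proj(c,[.5343,.2109,.148])[0];print(uv)
for n in("scene","top"):
    im=env.read_camera(n)[:,:,::-1];cv2.imwrite(f"pics/f_{n}.png",im)
    u=proj(cam(n),[.5343,.2109,.16])[0];x,y=[int(v) for v in u];crop(im,x-40,y-35,80,70,8,f"pics/f_{n}c.png");print(x-40,y-35)
```

```text
clock 8.22 tcp [0.5502 0.1409 0.2142] yaw z 8.69 toolx [-7.e-04 -1.e-04 -1.e+00] j [ 0.11  0.31 -0.01  1.26  0.   -0.04]
shift cm [-0.08  7.16 -0.52] tilt fix deg (y,z) [-0.04 -0.  ]
turn about tool x -4.31
F [-0.65 -0.19 -1.94] gap 0.0128
[350.04239466 200.81388251]
303 101
105 185
```

View pics/f_wrist.png

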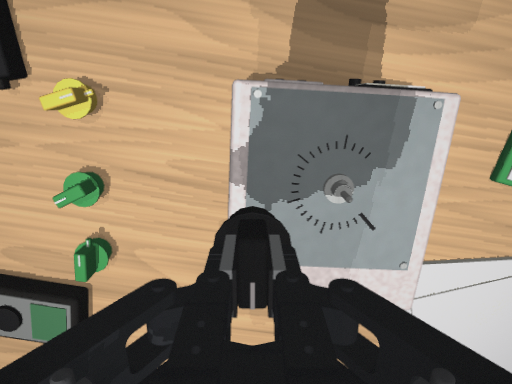

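View pics/f_scenec.png

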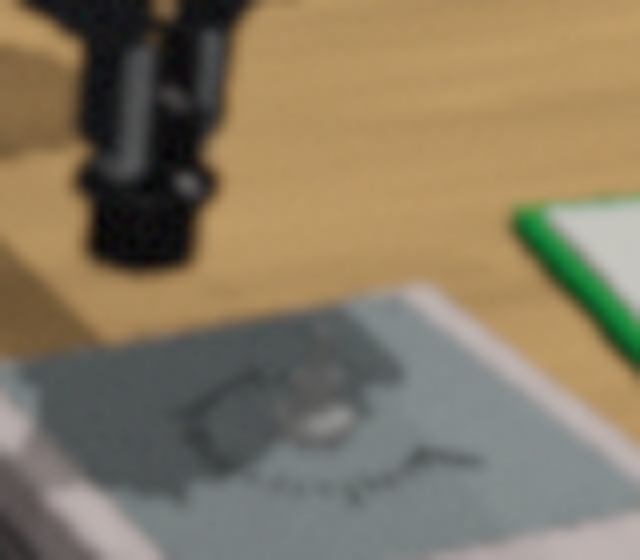

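I miscounted the rows, so I'm 7 cm short, but the knob is held upright and the dial is in plain view, with the flange at about (341,188) and the pin tip near (349,199). This view is a useful second check on the axis.

Run:
```python
from h import *
im=cv2.imread("pics/f_wrist.png");g=cv2.cvtColor(im,6)
a=cv2.resize(np.clip((g[163:213,312:372].astype(float)-40)*1.6,0,255).astype(np.uint8),None,fx=6,fy=6,interpolation=2)
b=cv2.resize(np.clip((g[200:320,200:300].astype(float))*3,0,255).astype(np.uint8),None,fx=4,fy=4,interpolation=2)
cv2.imwrite("pics/f2.png",a);cv2.imwrite("pics/f3.png",b)
z=np.load("f.npz");c=cam("wrist",dict(tcp_pos=z["p"],orientation=z["o"]))
print(proj(c,[[.5342,.2111,.118],[.5342,.2111,.148]]))
```

```text
[[339.0479473  189.17372719]
 [350.34681247 200.72086783]]
```

View pics/f2.png

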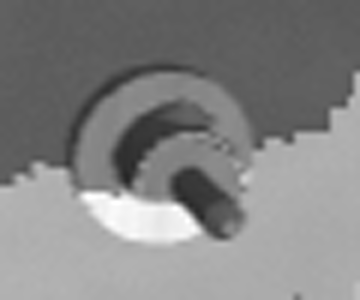

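View pics/f3.png

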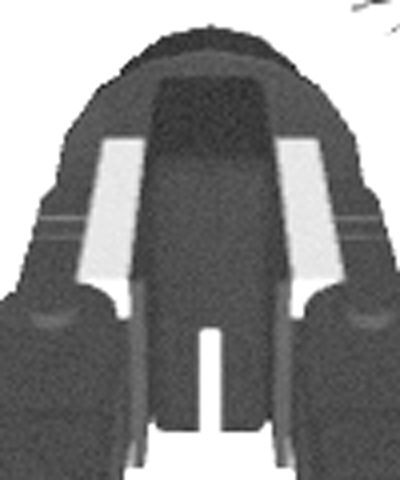

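The flange measures (339.5,188.75) against a predicted (339.05,189.2), and the pin tip (350.3,200.0) against (350.35,200.7), so the axis is consistent to about 0.5 mm. Next is the knob's place in the tool frame from the same view.

Run:
```python
from h import *
m=env.camera_model("wrist");c=(np.array(m["camera_matrix"]),m["k1"],np.array(m["T_tool_cam"]))
def onx(uv,x):
    o,d=ray(c,uv);return o+d*(x-o[0])/d[0]
for n,u,v,x in [("bar rear",210,160,-.022),("bar front",213,430,-.022),("left mid",150,250,-.022),("right mid",276,250,-.022),
  ("line top",209,330,-.022),("line bottom",212,430,-.022),("shoulder L",62,150,.004),("shoulder R",358,150,.004),("shoulder top?",210,52,.004),("hub bottom rear",210,26,.027)]:
    print(n,np.round(onx((200+u/4,200+v/4),x)*1000,1))
z=np.load("f.npz");w=cam("wrist",dict(tcp_pos=z["p"],orientation=z["o"]))
print(onz(w,(339.5,188.75),.118),onz(w,(350.3,200.0),.148))
```

```text
bar rear [-22.    1.6 -16.3]
bar front [-22.   2.  18.]
left mid [-22.   -5.   -5.5]
right mid [-22.    8.9  -5.5]
line top [-22.    1.5   4.6]
line bottom [-22.    1.8  18. ]
shoulder L [  4.  -17.6  -5.4]
shoulder R [ 4.  20.9 -5.4]
shoulder top? [  4.    1.6 -19. ]
hub bottom rear [ 27.    1.7 -14.5]
[0.53379668 0.21138042 0.118     ] [0.53367666 0.21093486 0.148     ]
```

Run:
```python
from h import *
go([.5325,.2092,.190],13)
```

```text
clock 8.37 tcp [0.5503 0.141  0.2142] yaw z 8.74 toolx [-4.e-04  0.e+00 -1.e+00] j [ 0.11  0.31 -0.01  1.26  0.   -0.04]
shift cm [ 2.42  7.02 -0.73] tilt fix deg (y,z) [-0.02 -0.  ]
turn about tool x -4.26
F [-0.39 -1.2  -1.7 ] gap 0.0127
```

Emit:
drive_tool(
  plan=[
    [[0, 2.4, -0.24, 0, 0, 0, 0], [0, 2.4, -0.24, 0, 0, 0, 0], [0.4, 2.22, -0.25, -4.3, 0, 0, 0], [1, 0, 0, 0, 0, 0, 0], [1, 0, 0, 0, 0, 0, 0]],
  ],
)

```text
clock: 8.78
tcp_pos: [0.5325, 0.2102, 0.1902]
orientation: [0.703, -0.081, 0.702, 0.081]
wrist_force: [-0.2, -0.1, -1.6]
finger_gap: 0.0127
```

Emit:
drive_tool(
  plan=[
    [[0, 0, 0, 0, 0, 0, 0], [0, 0, 0, 0, 0, 0, 0], [0, 0, 0, 0, 0, 0, 0], [0, 0, 0, 0, 0, 0, 0], [0, 0, 0, 0, 0, 0, 0]],
  ],
)

```text
clock: 9.2
tcp_pos: [0.533, 0.2087, 0.1908]
orientation: [0.703, -0.08, 0.702, 0.08]
wrist_force: [0.3, 0.6, -1.8]
finger_gap: 0.0129
```

Run:
```python
from h import *
go([.5325,.2092,.165],13)
out=[]
for n in("scene","top"):
    im=env.read_camera(n)[:,:,::-1];cv2.imwrite(f"pics/g_{n}.png",im)
    u=proj(cam(n),[.5335,.2095,.16])[0];x,y=[int(v) for v in u];print(n,x-25,y-30);out.append(cv2.resize(im[y-30:y+30,x-25:x+25],None,fx=8,fy=8,interpolation=2))
cv2.imwrite("pics/g.png",np.hstack(out))
```

```text
clock 9.2 tcp [0.533  0.2087 0.1908] yaw z 13.06 toolx [ 9.e-04  2.e-04 -1.e+00] j [ 0.23  0.32 -0.04  1.21  0.    0.  ]
shift cm [ 2.58  0.06 -0.04] tilt fix deg (y,z) [ 0.05 -0.  ]
turn about tool x 0.06
F [ 0.28  0.61 -1.82] gap 0.0129
scene 317 106
top 121 191
```

View pics/g.png

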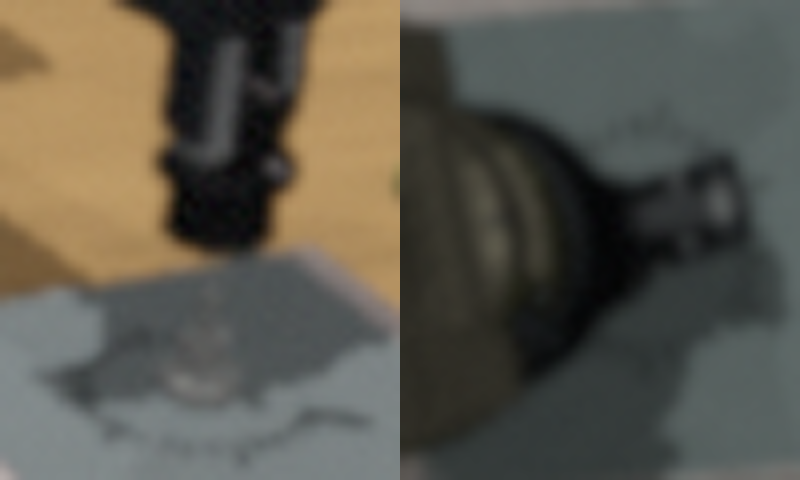

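The knob's hub (scene crop x≈220 at the underside) lies over the extrapolated pin line (x≈217), within about 1 mm. I'll descend gently.

Emit:
drive_tool(
  plan=[
    [[0.6, 0.02, -0.02, 0, 0, 0, 0], [0.6, 0, 0, 0, 0, 0, 0], [0.6, 0, 0, 0, 0, 0, 0], [0.5, 0, 0, 0, 0, 0, 0], [0.0, 0, 0, 0, 0, 0, 0]],
  ],
)

```text
clock: 9.72
tcp_pos: [0.5321, 0.2093, 0.1658]
orientation: [0.702, -0.081, 0.703, 0.081]
wrist_force: [1.6, 0.4, -2.1]
finger_gap: 0.0125
```

Emit:
drive_tool(
  plan=[
    [[0.1, 0, 0, 0, 0, 0, 0], [0.1, 0, 0, 0, 0, 0, 0], [0.1, 0, 0, 0, 0, 0, 0], [0.0, 0, 0, 0, 0, 0, 0], [0.0, 0, 0, 0, 0, 0, 0]],
  ],
)

```text
clock: 10.13
tcp_pos: [0.5322, 0.2094, 0.1644]
orientation: [0.702, -0.081, 0.702, 0.081]
wrist_force: [0.8, 0.0, -1.4]
finger_gap: 0.0126
```

Emit:
drive_tool(
  plan=[
    [[0.1, 0, 0, 0, 0, 0, 0], [0.1, 0, 0, 0, 0, 0, 0], [0.1, 0, 0, 0, 0, 0, 0], [0.0, 0, 0, 0, 0, 0, 0], [0.0, 0, 0, 0, 0, 0, 0]],
  ],
)

```text
clock: 10.55
tcp_pos: [0.5322, 0.2094, 0.1612]
orientation: [0.702, -0.081, 0.702, 0.081]
wrist_force: [1.1, 0.0, -2.0]
finger_gap: 0.0132
```

Run:
```python
from h import *
go([.5325,.2092,.157],13)
```

```text
clock 10.55 tcp [0.5322 0.2094 0.1612] yaw z 13.14 toolx [-1.e-04  0.e+00 -1.e+00] j [ 0.23  0.34 -0.1   1.14  0.    0.01]
shift cm [ 0.42 -0.02  0.02] tilt fix deg (y,z) [-0.01 -0.  ]
turn about tool x 0.14
F [ 1.08  0.   -1.96] gap 0.0132
```

Emit:
drive_tool(
  plan=[
    [[0.1, 0, 0, 0, 0, 0, 0], [0.1, 0, 0, 0, 0, 0, 0], [0.0, 0, 0, 0, 0, 0, 0], [0.0, 0, 0, 0, 0, 0, 0], [0.0, 0, 0, 0, 0, 0, 0]],
  ],
)

```text
clock: 10.97
tcp_pos: [0.5323, 0.2094, 0.1593]
orientation: [0.702, -0.081, 0.702, 0.081]
wrist_force: [0.4, -0.4, -1.3]
finger_gap: 0.0127
```

Emit:
drive_tool(
  plan=[
    [[0.1, 0, 0, 0, 0, 0, 0], [0.0, 0, 0, 0, 0, 0, 0], [0.1, 0, 0, 0, 0, 0, 0], [0.0, 0, 0, 0, 0, 0, 0], [0.0, 0, 0, 0, 0, 0, 0]],
  ],
)

```text
clock: 11.38
tcp_pos: [0.5325, 0.2094, 0.1573]
orientation: [0.703, -0.081, 0.702, 0.081]
wrist_force: [1.5, -0.1, -1.5]
finger_gap: 0.0126
```

Emit:
drive_tool(
  plan=[
    [[0.1, 0, 0, 0, 0, 0, 0], [0.0, 0, 0, 0, 0, 0, 0], [0, 0, 0, 0, 0, 0, 0], [0.0, 0, 0, 0, 0, 0, 0], [0.0, 0, 0, 0, 0, 0, 0]],
  ],
)

```text
clock: 11.8
tcp_pos: [0.5325, 0.2094, 0.1565]
orientation: [0.703, -0.081, 0.702, 0.081]
wrist_force: [0.9, -0.2, 0.5]
finger_gap: 0.0127
```

Emit:
drive_tool(
  plan=[
    [[0.1, 0, 0, 0, 0, 0, 0], [0.0, 0, 0, 0, 0, 0, 0], [0, 0, 0, 0, 0, 0, 0], [0.0, 0, 0, 0, 0, 0, 0], [0.0, 0, 0, 0, 0, 0, 0]],
  ],
)

```text
clock: 12.22
tcp_pos: [0.5325, 0.2094, 0.1556]
orientation: [0.703, -0.081, 0.702, 0.081]
wrist_force: [1.5, -0.3, 3.2]
finger_gap: 0.013
```

Contact: the net force is now about +5 N with the TCP at 0.1556, i.e. the knob is resting on the D part with the flats not lined up. I'll search in angle, lightly.

Emit:
drive_tool(
  plan=[
    [[0, 0, 0, -3, 0, 0, 0], [0.0, 0, 0, 0, 0, 0, 0], [0, 0, 0, -3, 0, 0, 0], [0.0, 0, 0, 0, 0, 0, 0], [0.0, 0, 0, 0, 0, 0, 0]],
  ],
)

```text
clock: 12.63
tcp_pos: [0.5327, 0.2092, 0.1556]
orientation: [0.698, -0.117, 0.697, 0.117]
wrist_force: [1.2, -0.7, 3.2]
finger_gap: 0.0129
```

Emit:
drive_tool(
  plan=[
    [[0, 0, 0, -3, 0, 0, 0], [0.0, 0, 0, 0, 0, 0, 0], [0, 0, 0, 0, 0, 0, 0], [0.0, 0, 0, 0, 0, 0, 0], [0.0, 0, 0, 0, 0, 0, 0]],
  ],
)

```text
clock: 13.05
tcp_pos: [0.5326, 0.2093, 0.1555]
orientation: [0.694, -0.135, 0.694, 0.135]
wrist_force: [2.7, -1.3, 3.6]
finger_gap: 0.0131
```

Emit:
drive_tool(
  plan=[
    [[0, 0, 0, -3, 0, 0, 0], [0.0, 0, 0, 0, 0, 0, 0], [0, 0, 0, 0, 0, 0, 0], [0.0, 0, 0, 0, 0, 0, 0], [0.0, 0, 0, 0, 0, 0, 0]],
  ],
)

```text
clock: 13.47
tcp_pos: [0.5323, 0.2094, 0.1555]
orientation: [0.69, -0.154, 0.69, 0.154]
wrist_force: [1.7, -2.1, 4.6]
finger_gap: 0.0128
```

No drop up to 25°, so I'll go the other way.

Emit:
drive_tool(
  plan=[
    [[0, 0, 0, 6, 0, 0, 0], [0.0, 0, 0, 6, 0, 0, 0], [0, 0, 0, 3, 0, 0, 0], [0.0, 0, 0, 0, 0, 0, 0], [0.0, 0, 0, 0, 0, 0, 0]],
  ],
)

```text
clock: 13.88
tcp_pos: [0.5325, 0.2095, 0.1547]
orientation: [0.704, -0.063, 0.704, 0.063]
wrist_force: [5.9, 0.9, -1.5]
finger_gap: 0.0127
```

Emit:
drive_tool(
  plan=[
    [[0, 0, 0, 3, 0, 0, 0], [0.0, 0, 0, 0, 0, 0, 0], [0, 0, 0, 0, 0, 0, 0], [0.0, 0, 0, 0, 0, 0, 0], [0.0, 0, 0, 0, 0, 0, 0]],
  ],
)

```text
clock: 14.3
tcp_pos: [0.5324, 0.2096, 0.1547]
orientation: [0.706, -0.045, 0.706, 0.045]
wrist_force: [4.5, 2.1, -3.2]
finger_gap: 0.0128
```

Emit:
drive_tool(
  plan=[
    [[0, 0, 0, 3, 0, 0, 0], [0.0, 0, 0, 0, 0, 0, 0], [0, 0, 0, 0, 0, 0, 0], [0.0, 0, 0, 0, 0, 0, 0], [0.0, 0, 0, 0, 0, 0, 0]],
  ],
)

```text
clock: 14.72
tcp_pos: [0.5323, 0.2097, 0.1547]
orientation: [0.707, -0.026, 0.707, 0.027]
wrist_force: [5.6, 1.1, -2.7]
finger_gap: 0.0129
```

It dropped at about 10°: the force fell to the hanging weight and z fell. I'll centre the angle, ease the sideways force and go down.

Emit:
drive_tool(
  plan=[
    [[0, 0, 0.04, -2, 0, 0, 0], [0.0, 0, 0, 0, 0, 0, 0], [0.1, 0, 0, 0, 0, 0, 0], [0.0, 0, 0, 0, 0, 0, 0], [0.0, 0, 0, 0, 0, 0, 0]],
  ],
)

```text
clock: 15.13
tcp_pos: [0.5325, 0.2095, 0.1541]
orientation: [0.706, -0.038, 0.706, 0.038]
wrist_force: [3.7, 1.6, -2.1]
finger_gap: 0.0127
```

Emit:
drive_tool(
  plan=[
    [[0.1, 0, 0, 0, 0, 0, 0], [0.0, 0, 0, 0, 0, 0, 0], [0, 0, 0, 0, 0, 0, 0], [0.0, 0, 0, 0, 0, 0, 0], [0.0, 0, 0, 0, 0, 0, 0]],
  ],
)

```text
clock: 15.55
tcp_pos: [0.5326, 0.2094, 0.1533]
orientation: [0.706, -0.038, 0.706, 0.038]
wrist_force: [3.8, 0.4, -1.1]
finger_gap: 0.0129
```

Run:
```python
from h import *
go([.5325,.2092,.150],7)
print(env.get_state()["ft_torque"])
```

```text
clock 15.55 tcp [0.5326 0.2094 0.1533] yaw z 6.14 toolx [-2.e-04  1.e-04 -1.e+00] j [ 0.23  0.34 -0.11  1.12  0.    0.13]
shift cm [ 0.33 -0.02 -0.01] tilt fix deg (y,z) [-0.01 -0.01]
turn about tool x -0.86
F [ 3.8   0.4  -1.14] gap 0.0129
[ 0.14413921 -0.70338262 -0.03184205]
```

Emit:
drive_tool(
  plan=[
    [[0.1, 0, 0.03, 0, 0, 0, 0], [0.0, 0, 0, 0, 0, 0, 0], [0, 0, 0, 0, 0, 0, 0], [0.0, 0, 0, 0, 0, 0, 0], [0.0, 0, 0, 0, 0, 0, 0]],
  ],
)

```text
clock: 15.97
tcp_pos: [0.5327, 0.2093, 0.1522]
orientation: [0.706, -0.038, 0.706, 0.038]
wrist_force: [1.2, 0.1, -0.5]
finger_gap: 0.0129
```

Emit:
drive_tool(
  plan=[
    [[0.06, 0, 0, 0, 0, 0, 0], [0.0, 0, 0, 0, 0, 0, 0], [0, 0, 0, 0, 0, 0, 0], [0.0, 0, 0, 0, 0, 0, 0], [0.0, 0, 0, 0, 0, 0, 0]],
  ],
)

```text
clock: 16.38
tcp_pos: [0.5327, 0.2094, 0.1517]
orientation: [0.706, -0.038, 0.706, 0.038]
wrist_force: [0.8, -0.4, 0.6]
finger_gap: 0.0128
```

Emit:
drive_tool(
  plan=[
    [[0.06, 0, 0, 0, 0, 0, 0], [0.0, 0, 0, 0, 0, 0, 0], [0, 0, 0, 0, 0, 0, 0], [0.0, 0, 0, 0, 0, 0, 0], [0.0, 0, 0, 0, 0, 0, 0]],
  ],
)

```text
clock: 16.8
tcp_pos: [0.5328, 0.2094, 0.1511]
orientation: [0.706, -0.038, 0.706, 0.038]
wrist_force: [0.1, -0.6, 1.5]
finger_gap: 0.0129
```

Emit:
drive_tool(
  plan=[
    [[0.06, 0, 0, 0, 0, 0, 0], [0.0, 0, 0, 0, 0, 0, 0], [0, 0, 0, 0, 0, 0, 0], [0.0, 0, 0, 0, 0, 0, 0], [0.0, 0, 0, 0, 0, 0, 0]],
  ],
)

```text
clock: 17.22
tcp_pos: [0.5328, 0.2095, 0.1505]
orientation: [0.706, -0.038, 0.706, 0.038]
wrist_force: [-0.4, 0.0, 2.7]
finger_gap: 0.0127
```

Emit:
drive_tool(
  plan=[
    [[0.06, 0, 0, 0, 0, 0, 0], [0.0, 0, 0, 0, 0, 0, 0], [0, 0, 0, 0, 0, 0, 0], [0.0, 0, 0, 0, 0, 0, 0], [0.0, 0, 0, 0, 0, 0, 0]],
  ],
)

```text
clock: 17.63
tcp_pos: [0.5329, 0.2095, 0.1499]
orientation: [0.706, -0.038, 0.706, 0.038]
wrist_force: [-1.8, 0.1, 3.7]
finger_gap: 0.0128
```

Emit:
drive_tool(
  plan=[
    [[0.05, 0, 0, 0, 0, 0, 0], [0.0, 0, 0, 0, 0, 0, 0], [0, 0, 0, 0, 0, 0, 0], [0.0, 0, 0, 0, 0, 0, 0], [0.0, 0, 0, 0, 0, 0, 0]],
  ],
)

```text
clock: 18.05
tcp_pos: [0.5328, 0.2094, 0.1488]
orientation: [0.706, -0.038, 0.706, 0.038]
wrist_force: [0.6, 0.1, -4.3]
finger_gap: 0.0126
```

The catch gave way: the force swung to -4.3, a downward pull. I'll follow it down.

Emit:
drive_tool(
  plan=[
    [[0.1, 0, 0, 0, 0, 0, 0], [0.0, 0, 0, 0, 0, 0, 0], [0.1, 0, 0, 0, 0, 0, 0], [0.0, 0, 0, 0, 0, 0, 0], [0.0, 0, 0, 0, 0, 0, 0]],
  ],
)

```text
clock: 18.47
tcp_pos: [0.5328, 0.2094, 0.1475]
orientation: [0.706, -0.038, 0.706, 0.038]
wrist_force: [-1.4, 0.3, 1.0]
finger_gap: 0.0124
```

Emit:
drive_tool(
  plan=[
    [[0.1, 0, 0, 0, 0, 0, 0], [0.0, 0, 0, 0, 0, 0, 0], [0, 0, 0, 0, 0, 0, 0], [0.0, 0, 0, 0, 0, 0, 0], [0.0, 0, 0, 0, 0, 0, 0]],
  ],
)

```text
clock: 18.88
tcp_pos: [0.5329, 0.2094, 0.1464]
orientation: [0.706, -0.038, 0.706, 0.038]
wrist_force: [-1.4, -0.1, 0.5]
finger_gap: 0.0127
```

Emit:
drive_tool(
  plan=[
    [[0.1, 0, 0, 0, 0, 0, 0], [0.0, 0, 0, 0, 0, 0, 0], [0, 0, 0, 0, 0, 0, 0], [0.0, 0, 0, 0, 0, 0, 0], [0.0, 0, 0, 0, 0, 0, 0]],
  ],
)

```text
clock: 19.3
tcp_pos: [0.5329, 0.2094, 0.145]
orientation: [0.706, -0.038, 0.706, 0.038]
wrist_force: [-1.3, 0.3, -3.8]
finger_gap: 0.0128
```

Emit:
drive_tool(
  plan=[
    [[0.06, 0, 0, 0, 0, 0, 0], [0.0, 0, 0, 0, 0, 0, 0], [0, 0, 0, 0, 0, 0, 0], [0.0, 0, 0, 0, 0, 0, 0], [0.0, 0, 0, 0, 0, 0, 0]],
  ],
)

```text
clock: 19.72
tcp_pos: [0.5329, 0.2094, 0.1449]
orientation: [0.706, -0.038, 0.706, 0.038]
wrist_force: [-1.1, -0.7, -0.8]
finger_gap: 0.0128
```

Run:
```python
from h import *
go([.5325,.2092,.145],7)
im=env.read_camera("scene")[:,:,::-1]
u=proj(cam("scene"),[.5335,.2095,.14])[0];x,y=[int(v) for v in u];crop(im,x-35,y-35,70,60,9,"pics/h.png")
```

```text
clock 19.72 tcp [0.5329 0.2094 0.1449] yaw z 6.14 toolx [-0.e+00  1.e-04 -1.e+00] j [ 0.23  0.35 -0.12  1.1   0.    0.13]
shift cm [-0.01 -0.02 -0.04] tilt fix deg (y,z) [-0. -0.]
turn about tool x -0.86
F [-1.11 -0.7  -0.75] gap 0.0128
```

View pics/h.png

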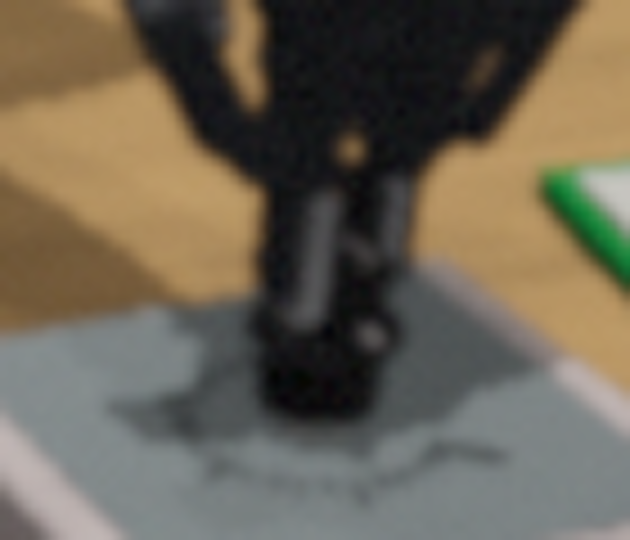

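The knob's hub now sits on the flange, with only a thin light rim visible at about (320,425). I'll press on to check the stiffness (7 N/mm expected if seated).

Emit:
drive_tool(
  plan=[
    [[0.06, 0, 0, 0, 0, 0, 0], [0.0, 0, 0, 0, 0, 0, 0], [0, 0, 0, 0, 0, 0, 0], [0.0, 0, 0, 0, 0, 0, 0], [0.0, 0, 0, 0, 0, 0, 0]],
  ],
)

```text
clock: 20.18
tcp_pos: [0.5329, 0.2094, 0.1444]
orientation: [0.706, -0.038, 0.706, 0.038]
wrist_force: [-2.4, -0.1, 3.6]
finger_gap: 0.0127
```

Emit:
drive_tool(
  plan=[
    [[0.06, 0, 0, 0, 0, 0, 0], [0.0, 0, 0, 0, 0, 0, 0], [0, 0, 0, 0, 0, 0, 0], [0.0, 0, 0, 0, 0, 0, 0], [0.0, 0, 0, 0, 0, 0, 0]],
  ],
)

```text
clock: 20.6
tcp_pos: [0.533, 0.2094, 0.1441]
orientation: [0.706, -0.038, 0.706, 0.038]
wrist_force: [-3.9, -1.0, 5.6]
finger_gap: 0.0127
```

Emit:
drive_tool(
  plan=[
    [[0.06, 0, 0, 0, 0, 0, 0], [0.0, 0, 0, 0, 0, 0, 0], [0, 0, 0, 0, 0, 0, 0], [0.0, 0, 0, 0, 0, 0, 0], [0.0, 0, 0, 0, 0, 0, 0]],
  ],
)

```text
clock: 21.02
tcp_pos: [0.533, 0.2094, 0.1438]
orientation: [0.706, -0.038, 0.706, 0.038]
wrist_force: [-4.5, -0.3, 7.6]
finger_gap: 0.0129
```

The stiffness is about 7 N/mm, zero force is at TCP 0.1452, and D contact was at 0.1567, so the knob went down 12 mm and is home. I'll back off to a light load and turn anticlockwise, keeping the knob axis fixed.

Emit:
drive_tool(
  plan=[
    [[0.06, 0, 0, 0, 0, 0, 0], [0.0, 0, 0, 0, 0, 0, 0], [-0.1, 0, 0, 0, 0, 0, 0], [-0.1, 0, 0, 0, 0, 0, 0], [0.0, 0, 0, 0, 0, 0, 0]],
  ],
)

```text
clock: 21.43
tcp_pos: [0.5329, 0.2094, 0.1445]
orientation: [0.706, -0.038, 0.706, 0.038]
wrist_force: [-2.9, -1.1, 2.4]
finger_gap: 0.0126
```

Emit:
drive_tool(
  plan=[
    [[0, -0.01, 0, -5, 0, 0, 0], [0, -0.01, 0, -5, 0, 0, 0], [0, 0, 0, 0, 0, 0, 0], [0, 0, 0, 0, 0, 0, 0], [0, 0, 0, 0, 0, 0, 0]],
  ],
)

```text
clock: 21.85
tcp_pos: [0.5335, 0.2095, 0.1445]
orientation: [0.701, -0.098, 0.7, 0.099]
wrist_force: [-1.2, -0.0, 2.1]
finger_gap: 0.0127
```

Run:
```python
from h import *
go([.5325,.2092,.145],51)
print(env.get_state()["ft_torque"])
```

```text
clock 21.85 tcp [0.5335 0.2095 0.1445] yaw z 16.02 toolx [ 9.e-04  6.e-04 -1.e+00] j [ 0.23  0.35 -0.12  1.1   0.   -0.05]
shift cm [-0.05  0.   -0.1 ] tilt fix deg (y,z) [ 0.06 -0.02]
turn about tool x -34.98
F [-1.21 -0.02  2.08] gap 0.0127
[ 0.13654776  0.19815262 -0.05693825]
```

Emit:
drive_tool(
  plan=[
    [[0, -0.01, 0, -5, 0, 0, 0], [0, -0.01, 0, -5, 0, 0, 0], [0, -0.01, 0, -5, 0, 0, 0], [0, -0.01, 0, -5, 0, 0, 0], [0, 0, 0, 0, 0, 0, 0]],
  ],
)

```text
clock: 22.27
tcp_pos: [0.5336, 0.2092, 0.1445]
orientation: [0.673, -0.219, 0.672, 0.22]
wrist_force: [-1.7, 1.2, 2.6]
finger_gap: 0.0128
```

Emit:
drive_tool(
  plan=[
    [[0, -0.01, 0, -4, 0, 0, 0], [0, -0.01, 0, -4, 0, 0, 0], [0, 0, 0, 0, 0, 0, 0], [0, 0, 0, 0, 0, 0, 0], [0, 0, 0, 0, 0, 0, 0]],
  ],
)

```text
clock: 22.68
tcp_pos: [0.5336, 0.209, 0.1445]
orientation: [0.656, -0.265, 0.655, 0.265]
wrist_force: [-1.3, 0.8, 1.9]
finger_gap: 0.0126
```

Run:
```python
from h import *
go([.5325,.2092,.145],51)
print(env.get_state()["ft_torque"])
```

```text
clock 22.68 tcp [0.5336 0.209  0.1445] yaw z 43.96 toolx [ 7.e-04  7.e-04 -1.e+00] j [ 0.23  0.35 -0.12  1.1   0.   -0.53]
shift cm [-0.05  0.09 -0.07] tilt fix deg (y,z) [ 0.06 -0.  ]
turn about tool x -7.04
F [-1.26  0.82  1.88] gap 0.0126
[ 0.53973957  0.10073442 -0.11737533]
```

Emit:
drive_tool(
  plan=[
    [[0, 0, 0, -3, 0, 0, 0], [0, 0, 0, 0, 0, 0, 0], [0, 0, 0, 0, 0, 0, 0], [0, 0, 0, -3, 0, 0, 0], [0, 0, 0, 0, 0, 0, 0]],
  ],
)

```text
clock: 23.1
tcp_pos: [0.5336, 0.209, 0.1446]
orientation: [0.641, -0.299, 0.64, 0.299]
wrist_force: [-0.4, 2.3, 1.4]
finger_gap: 0.0131
```

Run:
```python
from h import *
go([.5325,.2092,.145],51)
print(env.get_state()["ft_torque"])
```

```text
clock 23.1 tcp [0.5336 0.209  0.1446] yaw z 50.1 toolx [ 8.e-04  6.e-04 -1.e+00] j [ 0.23  0.35 -0.12  1.1   0.   -0.64]
shift cm [-0.04  0.1  -0.06] tilt fix deg (y,z) [0.05 0.01]
turn about tool x -0.9
F [-0.41  2.27  1.41] gap 0.0131
[ 0.59321863 -0.10166506 -0.06907792]
```

Emit:
drive_tool(
  plan=[
    [[0, 0, 0, -2, 0, 0, 0], [0, 0, 0, 0, 0, 0, 0], [0, 0, 0, 0, 0, 0, 0], [0, 0, 0, 0, 0, 0, 0], [0, 0, 0, 0, 0, 0, 0]],
  ],
)

```text
clock: 23.52
tcp_pos: [0.5336, 0.2089, 0.1445]
orientation: [0.636, -0.31, 0.635, 0.31]
wrist_force: [1.3, 3.2, 1.4]
finger_gap: 0.0128
```

Run:
```python
from h import *
go([.5325,.2092,.145],51)
print(env.get_state()["ft_torque"])
```

```text
clock 23.52 tcp [0.5336 0.2089 0.1445] yaw z 52.07 toolx [ 7.e-04  5.e-04 -1.e+00] j [ 0.23  0.35 -0.12  1.1   0.   -0.68]
shift cm [-0.05  0.11 -0.04] tilt fix deg (y,z) [0.05 0.02]
turn about tool x 1.07
F [1.3  3.17 1.44] gap 0.0128
[ 0.71196842 -0.19868297  0.00725908]
```

Emit:
drive_tool(
  plan=[
    [[0, 0, 0, -2, 0, 0, 0], [0, 0, 0, 0, 0, 0, 0], [0, 0, 0, 0, 0, 0, 0], [0, 0, 0, 0, 0, 0, 0], [0, 0, 0, 0, 0, 0, 0]],
  ],
)

```text
clock: 23.93
tcp_pos: [0.5336, 0.2088, 0.1446]
orientation: [0.63, -0.322, 0.629, 0.322]
wrist_force: [1.4, 3.1, 2.1]
finger_gap: 0.0129
```

Run:
```python
from h import *
go([.5325,.2092,.145],51)
print(env.get_state()["ft_torque"],env.get_state()["tau"][5])
```

```text
clock 23.93 tcp [0.5336 0.2088 0.1446] yaw z 54.09 toolx [ 7.e-04  4.e-04 -1.e+00] j [ 0.23  0.35 -0.12  1.1   0.   -0.71]
shift cm [-0.04  0.11 -0.04] tilt fix deg (y,z) [0.04 0.02]
turn about tool x 3.09
F [1.39 3.14 2.07] gap 0.0129
[ 0.79616047 -0.400563   -0.07833762] -0.054617493879050016
```

Emit:
drive_tool(
  plan=[
    [[0, 0, 0, -2, 0, 0, 0], [0, 0, 0, 0, 0, 0, 0], [0, 0, 0, 0, 0, 0, 0], [0, 0, 0, 0, 0, 0, 0], [0, 0, 0, 0, 0, 0, 0]],
  ],
)

```text
clock: 24.35
tcp_pos: [0.5336, 0.2088, 0.1445]
orientation: [0.624, -0.333, 0.624, 0.333]
wrist_force: [1.6, 3.8, 2.5]
finger_gap: 0.0129
```

Run:
```python
from h import *
go([.5325,.2092,.145],51)
print(env.get_state()["ft_torque"],env.get_state()["tau"][5])
```

```text
clock 24.35 tcp [0.5336 0.2088 0.1445] yaw z 56.1 toolx [ 6.e-04  3.e-04 -1.e+00] j [ 0.23  0.35 -0.12  1.1   0.   -0.75]
shift cm [-0.05  0.11 -0.03] tilt fix deg (y,z) [0.03 0.02]
turn about tool x 5.1
F [1.62 3.8  2.48] gap 0.0129
[ 0.85157802 -0.53140232 -0.07392014] -0.05330657819285989
```

Emit:
drive_tool(
  plan=[
    [[0, 0, 0, -2, 0, 0, 0], [0, 0, 0, 0, 0, 0, 0], [0, 0, 0, 0, 0, 0, 0], [0, 0, 0, 0, 0, 0, 0], [0, 0, 0, 0, 0, 0, 0]],
  ],
)

```text
clock: 24.77
tcp_pos: [0.5335, 0.2088, 0.1445]
orientation: [0.618, -0.343, 0.618, 0.343]
wrist_force: [4.0, 3.5, 3.1]
finger_gap: 0.0126
```

Run:
```python
from h import *
go([.5325,.2092,.145],51)
print(env.get_state()["ft_torque"],env.get_state()["tau"][5])
s=env.get_state();im=env.read_camera("wrist")[:,:,::-1];cv2.imwrite("pics/i_wrist.png",im);np.savez("i.npz",p=s["tcp_pos"],o=s["orientation"])
b=cv2.resize(np.clip((im[180:380,150:350].astype(float))*2.2,0,255).astype(np.uint8),None,fx=3,fy=3,interpolation=2)
cv2.imwrite("pics/i.png",b)
```

```text
clock 24.77 tcp [0.5335 0.2088 0.1445] yaw z 58.1 toolx [ 6.e-04  2.e-04 -1.e+00] j [ 0.23  0.35 -0.12  1.1   0.   -0.78]
shift cm [-0.05  0.11 -0.02] tilt fix deg (y,z) [0.03 0.02]
turn about tool x 7.1
F [4.04 3.51 3.07] gap 0.0126
[ 0.86742741 -0.69521521 -0.01987693] -0.053556631319224834
```

View pics/i.png

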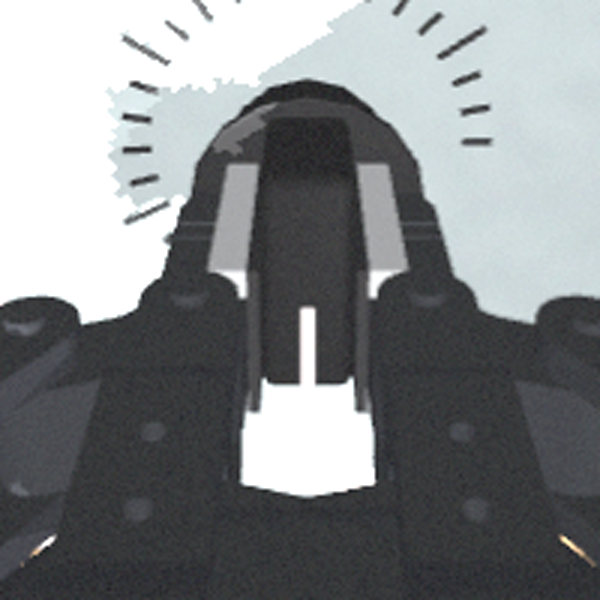

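Run:
```python
from h import *
im=env.read_camera("scene")[:,:,::-1];cs=cam("scene")
u=proj(cs,[.5335,.2095,.13])[0];x,y=[int(v) for v in u];print(x-30,y-25);crop(im,x-30,y-25,60,45,12,"pics/j.png")
ax=np.array([.5337,.2094])
for a in(46,51,56,61):
    d=np.array([np.cos(np.radians(a)),np.sin(np.radians(a))])
    print(a,[((proj(cs,[*(ax+r*d),z])[0]-[x-30,y-25])*12).round() for r,z in((.027,.141),(.033,.11),(.052,.11))])
w=cv2.imread("pics/i_wrist.png");z=np.load("i.npz");c=cam("wrist",dict(tcp_pos=z["p"],orientation=z["o"]))
d=np.array([np.cos(np.radians(51)),np.sin(np.radians(51))]);print(proj(c,[[*(ax+.033*d),.11],[*(ax+.052*d),.11]]))
b=w[290:360,215:290];cv2.imwrite("pics/j2.png",cv2.resize(b,None,fx=8,fy=8,interpolation=2))
```

```text
311 122
46 [array([505., 288.]), array([513., 434.]), array([607., 456.])]
51 [array([508., 283.]), array([517., 427.]), array([613., 446.])]
56 [array([510., 278.]), array([520., 421.]), array([617., 436.])]
61 [array([512., 273.]), array([521., 414.]), array([619., 425.])]
[[244.6861247  270.38891361]
 [241.38197288 295.15000821]]
```

View pics/j.png

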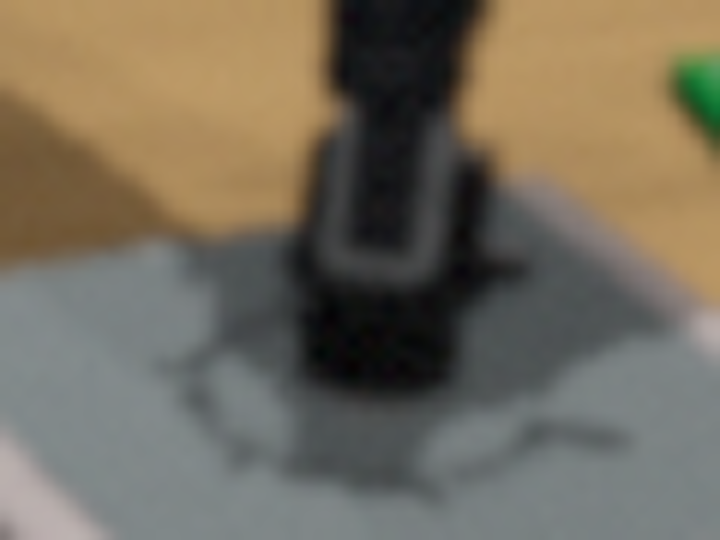

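View pics/j2.png

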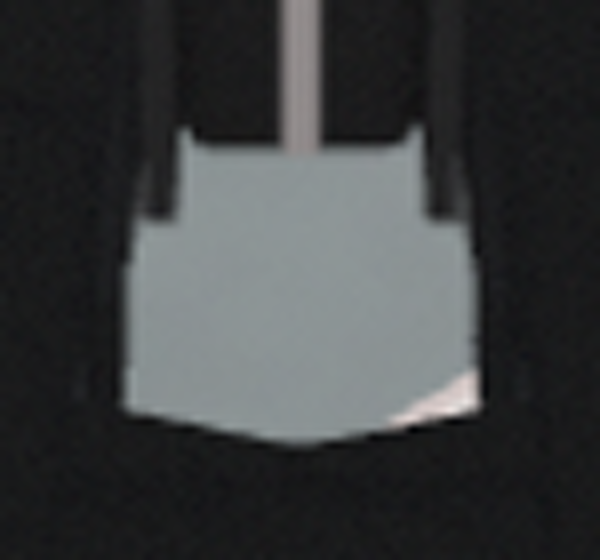

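Run:
```python
from h import *
for f,(x,y) in (("f",(368,221)),("c",(303,200))):
    z=np.load(f+".npz");c=cam("wrist",dict(tcp_pos=z["p"],orientation=z["o"]))
    g=cv2.cvtColor(cv2.imread(f"pics/{f}_wrist.png"),6)
    roi=np.zeros_like(g);cv2.circle(roi,(x,y),13,255,-1)
    m=((g<75)&(roi>0)).astype(np.uint8);n,l,st,ce=cv2.connectedComponentsWithStats(m);k=1+np.argmax(st[1:,4])
    p=np.argwhere(l==k)[:,::-1];w=np.array([onz(c,q,.11) for q in p]);C=w.mean(0)[:2]
    _,sv,vt=np.linalg.svd(w[:,:2]-C);o=onz(c,{"f":(339.5,188.75),"c":(262.4,186.8)}[f],.118)[:2]
    print(f,len(p),"centre",C,"axis yaw",yaw(vt[0]),"from flange",yaw(C-o),np.linalg.norm(C-o))
```

```text
f 67 centre [0.56181329 0.24408716] axis yaw 51.79461899340921 from flange 50.91832565548705 0.042594435280685496
c 62 centre [0.56191737 0.24258544] axis yaw 51.55680636911797 from flange 51.20824993878173 0.041668228042961525
```

Emit:
drive_tool(
  plan=[
    [[0, 0, 0, -2, 0, 0, 0], [0, 0, 0, 0, 0, 0, 0], [0, 0, 0, 0, 0, 0, 0], [0, 0, 0, 0, 0, 0, 0], [0, 0, 0, 0, 0, 0, 0]],
  ],
)

```text
clock: 25.28
tcp_pos: [0.5335, 0.2088, 0.1445]
orientation: [0.612, -0.354, 0.612, 0.354]
wrist_force: [3.9, 3.9, 2.0]
finger_gap: 0.0126
```

Run:
```python
from h import *
go([.5325,.2092,.145],51)
print(env.get_state()["ft_torque"],env.get_state()["tau"][5])
```

```text
clock 25.28 tcp [0.5335 0.2088 0.1445] yaw z 60.07 toolx [ 5.e-04  2.e-04 -1.e+00] j [ 0.23  0.35 -0.12  1.1   0.   -0.82]
shift cm [-0.05  0.11 -0.01] tilt fix deg (y,z) [0.03 0.02]
turn about tool x 9.07
F [3.91 3.94 2.04] gap 0.0126
[ 0.90001857 -0.84127468 -0.09227711] -0.05194929311983287
```

Run:
```python
from h import *
im=env.read_camera("wrist")[:,:,::-1];cv2.imwrite("pics/k_wrist.png",im)
m=env.camera_model("wrist");c=(np.array(m["camera_matrix"]),m["k1"],np.array(m["T_tool_cam"]))
def onx(uv,x):
    o,d=ray(c,uv);return o+d*(x-o[0])/d[0]
for f in "fik":
    g=cv2.cvtColor(cv2.imread(f"pics/{f}_wrist.png"),6).astype(float)
    P=[];
    for v in range(285,307):
        r=g[v,238:268];w=np.clip(r-r.min()-25,0,None)
        P.append(onx((238+(w*np.arange(30)).sum()/w.sum(),v),-.022))
    P=np.array(P);k=np.polyfit(P[:,2],P[:,1],1);print(f,"line angle deg (toward +y)",np.degrees(np.arctan(k[0])),"y at z=0",k[1]*1000,"y at 12mm",np.polyval(k,.012)*1000)
```

```text
f line angle deg (toward +y) 0.7586319789866741 y at z=0 0.7675731285903111 y at 12mm 0.9264699244498006
i line angle deg (toward +y) 0.7235022298452448 y at z=0 0.7764656674803638 y at 12mm 0.9280036746716188
k line angle deg (toward +y) 0.665900937483316 y at z=0 0.787893173858061 y at 12mm 0.9273654198526038
```

The knob hasn't turned in the grip, so the shaft is lagging it. With the radial clearance the lag can reach about 8–9°, more than the 4.6° for a centred knob. That puts the shaft near its stop, so I'll take two more small steps and watch the torque.

Emit:
drive_tool(
  plan=[
    [[0, 0, 0, -2, 0, 0, 0], [0, 0, 0, 0, 0, 0, 0], [0, 0, 0, 0, 0, 0, 0], [0, 0, 0, 0, 0, 0, 0], [0, 0, 0, 0, 0, 0, 0]],
  ],
)

```text
clock: 25.75
tcp_pos: [0.5336, 0.2087, 0.1445]
orientation: [0.606, -0.365, 0.606, 0.364]
wrist_force: [4.6, 3.8, 3.0]
finger_gap: 0.0124
```

```bash
cat > q.py <<'E'
from h import *
for i in range(3):
    s=env.get_state();M=Rq(s["orientation"]);print(round(s["clock"],2),"yaw",round(yaw(M[:,2]),2),"tq",np.round(s["ft_torque"],3),"F tool",np.round(M.T@s["wrist_force"],1),"z",round(s["tcp_pos"][2],4))
    if i<2: env.read_camera("top")
E
python3 q.py
```

```text
25.75 yaw 62.07 tq [ 0.908 -0.77  -0.047] F tool [-3.  -2.3  5.5] z 0.1445
25.8 yaw 62.07 tq [ 0.953 -0.796 -0.047] F tool [-0.9 -1.2  5. ] z 0.1445
25.85 yaw 62.07 tq [ 0.833 -0.782 -0.072] F tool [-1.7 -0.5  5.1] z 0.1445
```

Emit:
drive_tool(
  plan=[
    [[0, 0, 0, -2, 0, 0, 0], [0, 0, 0, 0, 0, 0, 0], [0, 0, 0, 0, 0, 0, 0], [0, 0, 0, 0, 0, 0, 0], [0, 0, 0, 0, 0, 0, 0]],
  ],
)

```text
clock: 26.27
tcp_pos: [0.5335, 0.2087, 0.1445]
orientation: [0.6, -0.375, 0.599, 0.375]
wrist_force: [3.6, 3.0, 1.7]
finger_gap: 0.0126
```

```bash
python3 q.py
```

```text
26.27 yaw 64.07 tq [ 0.867 -0.851 -0.031] F tool [-1.7 -2.   4.2] z 0.1445
26.32 yaw 64.07 tq [ 0.875 -0.772 -0.023] F tool [-1.8 -1.7  4.8] z 0.1445
26.37 yaw 64.07 tq [ 0.916 -0.791 -0.063] F tool [-1.8 -1.7  4.9] z 0.1445
```

The torque stays at about -0.05 N m with no clear rise, though the tool is well past the tick. I need to see this directly, so I'll release, lift and look at the knob.

Emit:
drive_tool(
  plan=[
    [[0, 0, 0, 0, 0, 0, 0.4], [0, 0, 0, 0, 0, 0, 0.5], [0, 0, 0, 0, 0, 0, 0.5], [0, 0, 0, 0, 0, 0, 0.5], [-0.5, 0, 0, 0, 0, 0, 0.5]],
  ],
)

```text
clock: 26.78
tcp_pos: [0.5319, 0.2082, 0.1481]
orientation: [0.598, -0.375, 0.6, 0.376]
wrist_force: [-0.3, -0.4, -0.6]
finger_gap: 0.0427
```

Emit:
drive_tool(
  plan=[
    [[-2, 0, 0, 0, 0, 0, 0.5], [-3, 0, 0, 0, 0, 0, 0.7], [-3, 0, 0, 0, 0, 0, 1], [0, 0, 0, 0, 0, 0, 1], [0, 0, 0, 0, 0, 0, 1]],
  ],
)

```text
clock: 27.2
tcp_pos: [0.5345, 0.2089, 0.2319]
orientation: [0.601, -0.376, 0.598, 0.375]
wrist_force: [-0.4, 0.4, -0.3]
finger_gap: 0.0851
```

Run:
```python
from h import *
go([.5335,.2090,.145],51)
s=env.get_state();im=env.read_camera("wrist")[:,:,::-1];cv2.imwrite("pics/l_wrist.png",im);np.savez("l.npz",p=s["tcp_pos"],o=s["orientation"])
c=cam("wrist",s);x,y=[int(v) for v in proj(c,[.5335,.2095,.14])[0]];print(x-55,y-45);crop(im,x-55,y-45,110,95,6,"pics/l.png")
```

```text
clock 27.2 tcp [0.5345 0.2089 0.2319] yaw z 64.13 toolx [ 4.3e-03  9.0e-04 -1.0e+00] j [ 0.23  0.31  0.04  1.3  -0.   -0.89]
shift cm [ 8.69  0.12 -0.06] tilt fix deg (y,z) [0.15 0.2 ]
turn about tool x 13.13
F [-0.42  0.37 -0.32] gap 0.0851
197 150
```

View pics/l.png

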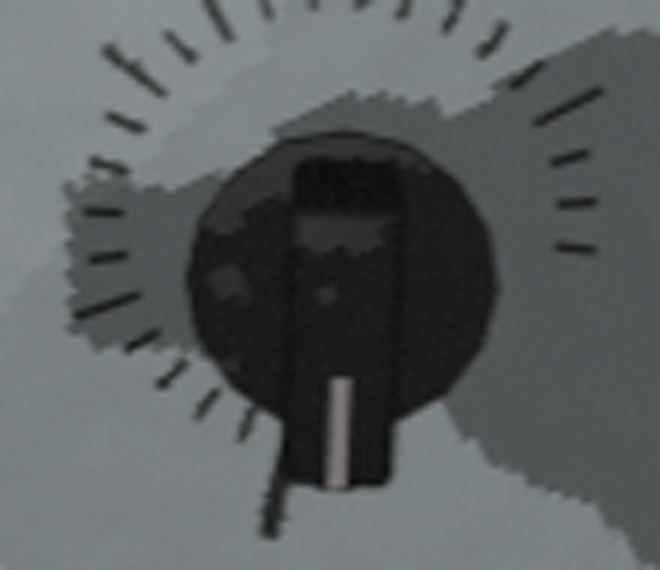

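The knob stands upright with its pointer at about (253,231), roughly 13° past the long tick at (242–244, 232–239). I'll check its height and centring from the shoulder disc before acting.

Run:
```python
from h import *
z=np.load("l.npz");s=dict(tcp_pos=z["p"],orientation=z["o"]);c=cam("wrist",s);x0,y0=197,150
P=lambda u,v,h:onz(c,(x0+u/6,y0+v/6),h)
for h in(.136,.141,.146,.151):
    print(h,"disc diam",1000*np.linalg.norm(P(188,285,h)-P(498,285,h)),"centre",(P(188,285,h)+P(498,285,h))[:2]/2)
a,b=P(341,380,.167),P(337,485,.167);print("line yaw",yaw(b-a),"bar width",1000*np.linalg.norm(P(288,400,.167)-P(395,400,.167)))
# flange centre as calibrated by this camera in tool frame
M=Rq(s["orientation"])
# earlier reference for the disc on the bench: e view
z=np.load("e.npz");c2=cam("wrist",dict(tcp_pos=z["p"],orientation=z["o"]))
for h in(.018,.023,.028):print("bench",h,1000*np.linalg.norm(onz(c2,(200+250/8,139+300/8),h)-onz(c2,(200+569/8,139+300/8),h)))
```

```text
0.136 disc diam 41.95804625144087 centre [0.5339687 0.2128001]
0.141 disc diam 41.07851324228747 centre [0.53328659 0.21135358]
0.146 disc diam 40.1989802331341 centre [0.53260447 0.20990705]
0.151 disc diam 39.3194472239807 centre [0.53192235 0.20846052]
line yaw 62.19388384019166 bar width 12.844868287688282
bench 0.018 41.956456828048246
bench 0.023 41.29195360123122
bench 0.028 40.62745037441422
```

Run:
```python
from h import *
im=env.read_camera("scene")[:,:,::-1];cs=cam("scene")
x,y=[int(v) for v in proj(cs,[.5335,.2095,.13])[0]];print(x-25,y-25);crop(im,x-25,y-25,50,45,13,"pics/m.png")
P=[[.5335,.2095,h] for h in(.118,.138,.141,.167)];print(((proj(cs,P)-[x-25,y-25])*13).round())
```

```text
316 122
[[324. 390.]
 [337. 294.]
 [339. 279.]
 [355. 150.]]
```

View pics/m.png

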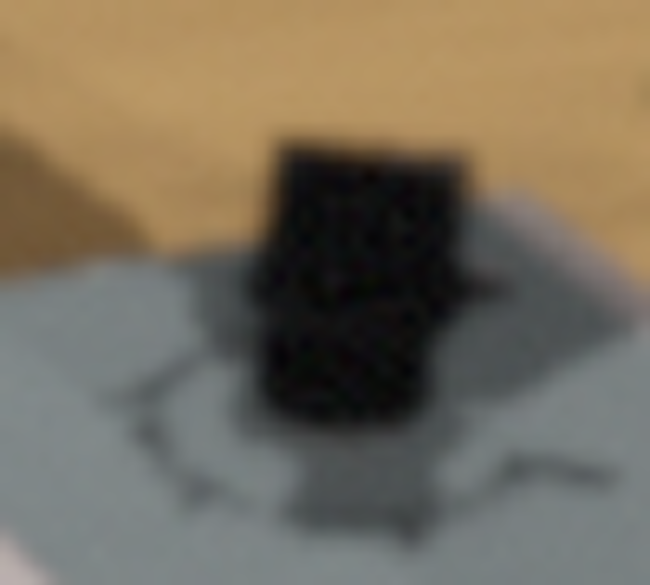

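The bar top is at the predicted height for z = 0.167, so the knob is fully home and upright, but the pointer is about 11–13° past the tick. I'll regrip, relaxed, and bring it back onto the zero.

Emit:
drive_tool(
  plan=[
    [[2, 0, 0, 0, 0, 0, 0.6], [2, 0, 0, 0, 0, 0, 0.5], [2, 0, 0, 0, 0, 0, 0.5], [1.5, 0, 0, 0, 0, 0, 0.5], [0.5, 0, 0, 0, 0, 0, 0.5]],
  ],
)

```text
clock: 27.72
tcp_pos: [0.5305, 0.208, 0.1452]
orientation: [0.597, -0.375, 0.602, 0.376]
wrist_force: [-0.4, 0.4, 0.1]
finger_gap: 0.0426
```

Emit:
drive_tool(
  plan=[
    [[0, 0, 0, 0, 0, 0, 0.5], [0, 0, 0, 0, 0, 0, 0.5], [0, 0, 0, 0, 0, 0, 0.5], [0, 0, 0, 0, 0, 0, 0.5], [0, 0, 0, 0, 0, 0, 0.5]],
  ],
)

```text
clock: 28.13
tcp_pos: [0.534, 0.2089, 0.1504]
orientation: [0.6, -0.376, 0.599, 0.375]
wrist_force: [0.2, -0.1, 0.6]
finger_gap: 0.0427
```

Run:
```python
from h import *
go([.5335,.2089,.146],64)
```

```text
clock 28.13 tcp [0.534  0.2089 0.1504] yaw z 64.14 toolx [ 1.9e-03  5.0e-04 -1.0e+00] j [ 0.23  0.34 -0.11  1.11  0.   -0.89]
shift cm [ 0.44  0.04 -0.02] tilt fix deg (y,z) [0.07 0.08]
turn about tool x 0.14
F [ 0.23 -0.05  0.6 ] gap 0.0427
```

Emit:
drive_tool(
  plan=[
    [[0.4, 0.02, 0, 0, 0, 0, 0.5], [0, 0, 0, 0, 0, 0, 0.2], [0, 0, 0, 0, 0, 0, 0], [0, 0, 0, 0, 0, 0, 0], [0, 0, 0, 0, 0, 0, 0]],
  ],
  squeeze=40,
)

```text
clock: 28.55
tcp_pos: [0.5333, 0.2087, 0.1455]
orientation: [0.599, -0.375, 0.599, 0.375]
wrist_force: [0.4, -1.0, 0.7]
finger_gap: 0.0131
```

Emit:
drive_tool(
  plan=[
    [[0, 0, 0, 0, 0, 0, 0], [0, 0, 0, 0, 0, 0, 0], [0, 0, 0, 2, 0, 0, 0], [0, 0, 0, 0, 0, 0, 0], [0, 0, 0, 0, 0, 0, 0]],
  ],
)

```text
clock: 28.97
tcp_pos: [0.5333, 0.2087, 0.1455]
orientation: [0.606, -0.365, 0.605, 0.365]
wrist_force: [0.8, -1.0, 0.0]
finger_gap: 0.0136
```

```bash
python3 q.py
```

```text
28.97 yaw 62.17 tq [-0.203 -0.189 -0.049] F tool [-0.  -1.2 -0.5] z 0.1455
29.02 yaw 62.17 tq [-0.227 -0.208  0.054] F tool [ 0.1 -1.3 -0.2] z 0.1455
29.07 yaw 62.17 tq [-0.184 -0.229 -0.021] F tool [ 0.3 -2.1 -0.1] z 0.1455
```

Emit:
drive_tool(
  plan=[
    [[0, 0, 0, 2, 0, 0, 0], [0, 0, 0, 0, 0, 0, 0], [0, 0, 0, 2, 0, 0, 0], [0, 0, 0, 0, 0, 0, 0], [0, 0, 0, 0, 0, 0, 0]],
  ],
)

```text
clock: 29.48
tcp_pos: [0.5331, 0.2086, 0.1455]
orientation: [0.618, -0.344, 0.618, 0.344]
wrist_force: [1.3, -1.7, -0.0]
finger_gap: 0.013
```

```bash
python3 q.py
```

```text
29.48 yaw 58.22 tq [-0.377 -0.189 -0.039] F tool [ 0.  -2.  -0.8] z 0.1455
29.53 yaw 58.21 tq [-0.387 -0.085 -0.009] F tool [-0.8 -1.2 -1.5] z 0.1455
29.58 yaw 58.19 tq [-0.494 -0.178  0.043] F tool [-0.9 -1.  -0.6] z 0.1454
```

Emit:
drive_tool(
  plan=[
    [[0, 0, 0, 2, 0, 0, 0], [0, 0, 0, 0, 0, 0, 0], [0, 0, 0, 2, 0, 0, 0], [0, 0, 0, 0, 0, 0, 0], [0, 0, 0, 0, 0, 0, 0]],
  ],
)

```text
clock: 30.0
tcp_pos: [0.5329, 0.2085, 0.1454]
orientation: [0.629, -0.322, 0.63, 0.322]
wrist_force: [0.7, -3.3, 0.6]
finger_gap: 0.0133
```

```bash
python3 q.py
```

```text
30.0 yaw 54.22 tq [-0.748 -0.016 -0.035] F tool [-0.6 -2.5 -2.2] z 0.1454
30.05 yaw 54.21 tq [-0.749 -0.003 -0.003] F tool [-1.1 -1.3 -2.9] z 0.1454
30.1 yaw 54.2 tq [-0.757 -0.018 -0.004] F tool [-1.3 -1.9 -2.1] z 0.1453
```

Emit:
drive_tool(
  plan=[
    [[0, 0, 0, 2, 0, 0, 0], [0, 0, 0, 0, 0, 0, 0], [0, 0, 0, 0.8, 0, 0, 0], [0, 0, 0, 0, 0, 0, 0], [0, 0, 0, 0, 0, 0, 0]],
  ],
)

```text
clock: 30.52
tcp_pos: [0.5329, 0.2086, 0.1453]
orientation: [0.637, -0.306, 0.637, 0.306]
wrist_force: [-0.5, -4.3, 1.8]
finger_gap: 0.0128
```

```bash
python3 q.py
```

```text
30.52 yaw 51.36 tq [-0.95   0.12   0.036] F tool [-1.8 -2.3 -3.7] z 0.1453
30.57 yaw 51.36 tq [-0.876  0.179  0.064] F tool [-1.  -2.8 -4.3] z 0.1453
30.62 yaw 51.35 tq [-0.908  0.166  0.011] F tool [-1.9 -1.8 -3.3] z 0.1453
```

Emit:
drive_tool(
  plan=[
    [[0, 0, 0, 0, 0, 0, 0.4], [0, 0, 0, 0, 0, 0, 0.5], [0, 0, 0, 0, 0, 0, 0.5], [0, 0, 0, 0, 0, 0, 0.5], [-0.5, 0, 0, 0, 0, 0, 0.5]],
  ],
)

```text
clock: 31.03
tcp_pos: [0.5324, 0.209, 0.1496]
orientation: [0.637, -0.306, 0.638, 0.307]
wrist_force: [-0.1, -0.6, -1.1]
finger_gap: 0.0425
```

Emit:
drive_tool(
  plan=[
    [[-2, 0, 0, 0, 0, 0, 0.5], [-3, 0, 0, 0, 0, 0, 0.7], [-3, 0, 0, 0, 0, 0, 1], [0, 0, 0, 0, 0, 0, 1], [0, 0, 0, 0, 0, 0, 1]],
  ],
)

```text
clock: 31.45
tcp_pos: [0.5346, 0.2093, 0.2331]
orientation: [0.639, -0.307, 0.635, 0.306]
wrist_force: [0.6, -0.9, -0.9]
finger_gap: 0.0853
```

Emit:
drive_tool(
  plan=[
    [[0, 0, 0, 0, 0, 0, 1], [0, 0, 0, 0, 0, 0, 1], [0, 0, 0, 0, 0, 0, 1], [0, 0, 0, 0, 0, 0, 1], [0, 0, 0, 0, 0, 0, 1]],
  ],
)

```text
clock: 31.87
tcp_pos: [0.5327, 0.2087, 0.2295]
orientation: [0.637, -0.306, 0.638, 0.306]
wrist_force: [-0.3, -0.6, 0.2]
finger_gap: 0.0857
```

Run:
```python
from h import *
go([.5335,.2090,.145],51)
s=env.get_state();im=env.read_camera("wrist")[:,:,::-1];cv2.imwrite("pics/n_wrist.png",im);np.savez("n.npz",p=s["tcp_pos"],o=s["orientation"])
c=cam("wrist",s);x,y=[int(v) for v in proj(c,[.5335,.2095,.14])[0]];print(x-55,y-45);crop(im,x-55,y-45,110,95,6,"pics/n.png")
```

```text
clock 31.87 tcp [0.5327 0.2087 0.2295] yaw z 51.34 toolx [-1.5e-03 -3.0e-04 -1.0e+00] j [ 0.23  0.31  0.04  1.3   0.   -0.66]
shift cm [ 8.45 -0.06  0.09] tilt fix deg (y,z) [-0.07 -0.06]
turn about tool x 0.34
F [-0.33 -0.56  0.24] gap 0.0857
195 153
```

View pics/n.png

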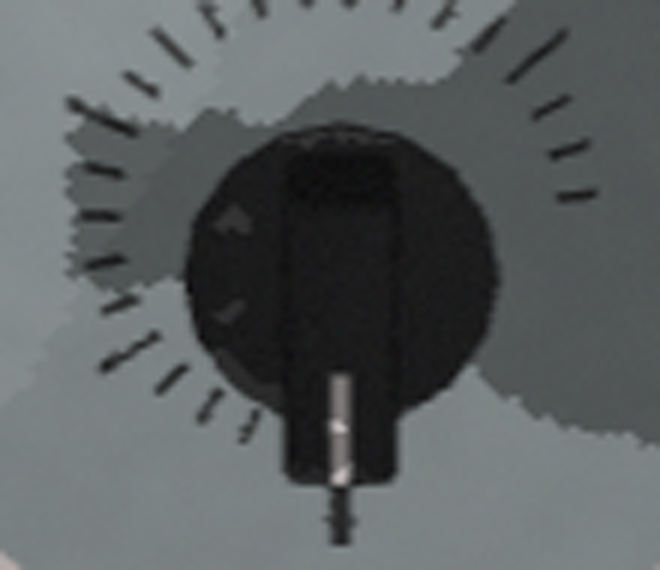

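The pointer's white line (252,222)–(252,233) now lies in line with the long tick at (252,234–243). The knob is still seated and upright, and the gripper is clear, so I'm handing in.

Run:
```python
from h import *
z=np.load("n.npz");c=cam("wrist",dict(tcp_pos=z["p"],orientation=z["o"]));P=lambda u,v,h:onz(c,(195+u/6,153+v/6),h)
print("line yaw",yaw(P(341,480,.167)-P(341,380,.167)),"disc diam@.141",1000*np.linalg.norm(P(187,275,.141)-P(498,275,.141)),(P(187,275,.141)+P(498,275,.141))[:2]/2)
print(env.hand_in())
```

```text
line yaw 51.3388870915442 disc diam@.141 40.855069894004046 [0.53270449 0.21059673]
the job is handed in; nothing more can be done
None
```

I handed the job in at about 32 s with the knob snapped home, its pointer on the zero mark and the gripper clear of it. One thing did not go as described: I never felt a clear stop when turning anticlockwise.

**What I did**
- I picked up the black knob and lowered it onto the shaft.
- With about 5 N of contact I felt for the flat, and the knob dropped in at about 10° yaw.
- I pushed it past the catch at about 6 N by the sampled readings; pressing afterwards reached about 10 N, and readings never came near 20 N.
- I turned it anticlockwise to zero and let go.

**Last checks that agreed**
- **Height:** contact at home came at TCP height 0.1452 m, which puts the underside at about 0.118 m, the height of the flange. It was about 12 mm below where the flats first touched, with the expected 7 N/mm when pressed. The scene picture agreed.
- **Pointer:** its white line reads 51.3° yaw and the long tick 51.2°. In the last wrist picture they are in line.

**What disagreed**
- **No clear stop:** the torque stayed near −0.05 N m until the pointer was about 13° past the tick, so I can't confirm the shaft reached its stop. I put this down to the knob's play on the shaft, but that is not proven.
- **How I set zero:** I let go, looked, regripped and turned the knob back to the tick. So the final angle comes from the pictures, not from the stop.
- **Camera offset:** the wrist camera read about 1–2 mm off sideways, and I corrected for this relative to the held knob.

I did not take a final picture of the mouse, adapter and multimeter, but the arm never worked close to them.

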